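# Pull the dust cap off a trailer hub

### The arm

A 6-joint arm with a two-finger parallel gripper is mounted at the origin on a cart in front of the work surface, level with it; the furniture and walls round the work are solid. World frame = base frame: x ahead of the robot, y to its left, z up, the work surface at z = 0. Lengths are in m, angles in rad, forces in N, time in s.
With the tool pointing down it reaches from about 0.225 to 0.875 m from the base axis. Payload 3.4 kg.
Tool frame: the origin (TCP) lies midway between the tips of the shut fingers; the grasp point (between the pads) lies 19 mm behind it (manip.pinch_z is the z of the grasp point in the tool frame, in m); z points along the fingers, x is the direction in which the jaws open and shut, and the axes are right-handed (so a half turn about z gives the same grasp; the last joint's range is limited). The gripper opens to 85 mm and grips with 20 to 120 N. Pads are 22 mm wide; open, the fingers measure 114 mm over their backs; the gripper's body (76 mm by 85 mm) begins 54 mm behind the grasp point. The pads swing forward as they close: fully open they stand 13 mm farther back than shut.
Start: joints at [-1.349, 0.276, 1.505, -0, 1.361, -0.121], TCP at [0.193, -0.542, 0.231] pointing down, gripper open.
Joint ranges: [-2.89, 2.89], [-0.75, 2.08], [0.22, 2.7], [-1.18, 4.32], [0.11, 2.71], [-2.7, 2.7]. Speed limits (rad/s): [2.57, 2.57, 3.14, 3.14, 3.14, 3.14].

### API

Orientations are given as a unit quaternion [w, x, y, z].
In Python, from rig import manip gives the robot as it stands. The module is installed in compiled form; this text tells all that it offers.
- The arm moves only by the tool drive_tool, never from a script. Its argument "steps" is a list of rows, each a list of 5 numbers: the shift along the tool's x, y, z in mm, then the turn about the tool's z in rad, then the gripper command: -1 is shut, 1 is fully open, values between are in proportion. A call has 1 to 5 rows; each row is the pose to reach, as a shift and turn from the pose measured when the call began, along the tool's axes at that moment; what a row does not reach only later rows make up. A row lasts 1/10 s, in which the tool goes at most 50 mm and 8.59 degrees, less where a joint would pass 70% of its speed; a pose out of reach is approached as far as the arm can. A call with a gripper value outside its range is refused whole. The fingers move at their own pace and stop on an object; "squeeze" is the grip in N (left out, the last holds). Time passes only in rows, so rows that repeat a pose let the fingers close. It gives the time, the measured TCP pose, the force and the opening at its end, in the units of the state.
- manip.get_state(): the state, without advancing time (a new reading comes with each control period).
- manip.get_image(name): name is "scene" or "top"; returns the picture (420x560x3 uint8, blue, green, red); there is no depth.
- manip.get_calibration(name): a dict with "camera_matrix" (3x3 intrinsics, pixels), "rvec" (rotation vector, rad) and "tvec" (3), from world to camera coordinates, as OpenCV has them. Camera axes: x right, y down, z forward; pixel columns grow to the right and rows downward; lengths in m; the calibration is good to about 2 mm. A picture is of the moment at which its call begins. get_calibration takes no time and is no camera call.
- manip.sign_off(): hands the job in, once; it reports no verdict.
Trained networks look in the newest picture that a camera, given by its name, has taken for a name from the list of things; names that differ only in an ending like _2 or _b are one class to them, and where a whole thing is asked for, a point or a joint stands for the part that bears it (a point fixed in the world has none). Each returns a list of dicts, best first, with "conf" (0 to 1); they miss things now and then, are a little off and sometimes report something else, mostly with a low value. They report only what shows in the picture. A call takes as long as a camera call. They do not tell look-alikes from the thing itself.
- manip.masks_of(camera, name): "pixels" (420x560 bool, what is visible of it) and "location" ([column, row] in pixels, amid what is visible of it).
The state is a dict: "clock": time; "qpos": joint angles; "qd": joint speeds; "effort": joint torques, N m; "position": TCP position; "ee_rot": TCP orientation; "contact_force": force on the tool from outside, world axes, zero at the start; "moment": the same for the moment, N m; "width": finger opening in m.
Only numpy, scipy, OpenCV 4.12 (cv2) and the standard library are available. Lean on these libraries where they do the work, as an engineer would, in place of code of your own. Each camera call takes 0.05 s, during which the arm holds its last target.

### The job

Pull the dust cap off the trailer hub with the cap puller: the puller is lying down, so first stand it up on its feet and let go, then take it again from above by its grip, hook its two feet under the lip of the cap and pull straight up until the cap pops off. Set the cap down upright on the rubber parts mat, draw the puller out from under it and leave the puller standing clear of the cap. Never touch the thin cap with the gripper, and leave everything else where it stands.

Things in the scene. Friction and masses are not known exactly. Their poses are not given: they have to be found in the camera images.
- hub: trailer wheel hub, face up on a plywood block (170 x 170 x 30 mm), fixed. Origin on the hub's axis at table height, z up. Black iron disc 170 mm across, top at z = 42 mm. Four steel studs, 12 mm thick, tops at z = 82 mm, stand at x, y = +-49.5 mm, so that four 86 mm wide lanes lead to the middle along +x, -x, +y and -y of the hub
- cap_center (a point): point on the axis of the dust cap at the top of its lip, 17 mm above its underside; z axis up along the cap. Bright aluminium, 34.5 mm high, about 80 g. From below: spigot 35 mm across and 14 mm high, lip 60 mm across and 3 mm thick, smooth dome 45 mm across and 17.5 mm high. Standing on a surface, its lip's underside is 14 mm above it
- puller_grip (a point): middle of the cap puller's square rubber grip, black with blue rings, 30 x 30 mm; it reaches from 50 to 109 mm above the underside of the feet, this point is 80 mm above it. z: from the feet to the grip's end; y: across the two legs; x: the open way through between the legs. Half turns about z change nothing
- puller: the puller, 260 g; origin midway between the feet at their underside, axes as the grip. Steel stirrup, outside 76 (y) x 40 (x) mm, 66 mm between the legs, top bar 39 to 45 mm up. Two inward feet 5 mm thick, 40 mm long in x, 51 mm apart, with 2.5 mm turned-up ends: the cap's lip slides in along x above them. Starts lying, z level, axis 20 mm up, grip toward +y within 0.5 rad; stands firmly
- dust_cap: the same dust cap; origin on its axis at the underside of the spigot, z up. Its beaded spigot is plugged into the hub and held by spring clips, which let go at about 10 to 16 N of straight upward pull within the first 6 mm; 14 mm up it is clear
- parts_mat: black ribbed rubber mat, 150 (x) x 110 (y) x 3 mm, fixed flat on the table; origin at the centre of its underside
- spray_can: spray can, 67 mm across, 189 mm high, origin at the centre of its underside; stands close beside the hub, left or right; leave it alone
- glue: yellow glue bottle with a black nozzle, 54 mm across, 121 mm high, origin at the centre of its underside; stands close in front of the hub; leave it alone
- white_jar: white paint jar, 65 mm across, 84 mm high, origin at the centre of its underside; stands close beside the hub; leave it alone
- tape_measure: yellow and black tape measure standing on its foot, 38 x 84 x 64 mm high, origin at the centre of its underside; leave it alone
- hub_seat (a point): centre of the rim of the hub's snout, where the cap's lip sits, 84 mm above the table; axes as the hub. Below it the snout is a bare neck 45 mm across for 16 mm, down to z = 68 mm; below that it is 64 to 68 mm across. The seated cap's 60 mm lip overhangs the neck all round: the puller's feet go into this 16 mm high gap under the lip
- teal_jar: paint jar with a teal label and white lid, 58 mm across, 69 mm high, origin at the centre of its underside; leave it alone
- spray_can_2: another such spray can, 67 mm across, 189 mm high, origin at the centre of its underside; stands close behind the hub; leave it alone. Farther back, from x = 0.73 m on, between y = -0.21 and 0.18 m, stands a big open carton, 260 mm high
Mind the look-alikes: they are no part of the job. There is more than one size of the parts_mat; the one meant has the size given above.

How it is judged:
By the outcome, as a careful person would: the job done as asked, in the order asked, and still so for the second after the job is handed in, with the robot touching nothing.
It also fails if it takes over 72 s, if anything falls off the work surface, if the arm or the gripper's body presses on something with over 40 N, if the wrist force passes 120 N, or if a joint passes its speed limit or range.

## Working session

There is one attempt and no reset: what is moved stays moved. The work goes in short steps, Python scripts to look and compute and a tool call to move; the robot and the scene stay as the last step left them, time stands still between calls to the robot, and variables do not carry over. Pictures are saved under pics/ and viewed, and the job is handed in when it is done.

Besides the shell and the picture viewer there is one more tool, called after "Emit:" as name(argument=value, ...), one argument or row to a line, values as JSON. drive_tool: Moves the arm, as the interface text tells. Its arguments: {"type":"object","properties":{"steps":{"type":"array","items":{"type":"array","items":{"type":"number"}}},"squeeze":{"type":"number"}},"required":["steps"]}

```bash
mkdir -p pics
python3 - <<'E'
from rig import manip
import cv2
for n in ("scene","top"):
    cv2.imwrite(f"pics/a_{n}.png",manip.get_image(n))
    c=manip.get_calibration(n);print(n,c)
print(manip.get_state(),manip.pinch_z)
E
```

```text
scene {'camera_matrix': array([[516.63682832,   0.        , 280.86261992],
       [  0.        , 516.63682832, 207.54471908],
       [  0.        ,   0.        ,   1.        ]]), 'rvec': array([ 0.68824692, -2.48159058,  1.33394775]), 'tvec': array([0.45329983, 0.24066236, 1.08300813])}
top {'camera_matrix': array([[412.75732605,   0.        , 273.70327134],
       [  0.        , 412.75732605, 202.52149248],
       [  0.        ,   0.        ,   1.        ]]), 'rvec': array([ 2.13013866, -2.14105891,  0.19515055]), 'tvec': array([-0.01230137,  0.57196586,  1.21737049])}
{'clock': 0.1, 'qpos': array([-1.34900652e+00,  2.76543185e-01,  1.50604890e+00,  1.35649901e-05,
        1.36069238e+00, -1.21001839e-01]), 'qd': array([ 0.0006866 , -0.00122393, -0.00159861, -0.00011854, -0.00051241,
       -0.00084607]), 'effort': array([ 9.94779766e-04, -4.17701590e+01, -2.46406084e+01, -2.67261321e-04,
        5.87479080e-03,  1.14173835e-05]), 'position': array([ 0.19315815, -0.5410681 ,  0.23050281]), 'ee_rot': array([-5.72176920e-04,  8.17347537e-01, -5.76144329e-01, -6.23070025e-04]), 'contact_force': array([ 0.01130154,  0.28465676, -1.09405002]), 'moment': array([0.02542401, 0.0244907 , 0.0519608 ]), 'width': 0.08518802616941736} -0.0187
```

View pics/a_scene.png

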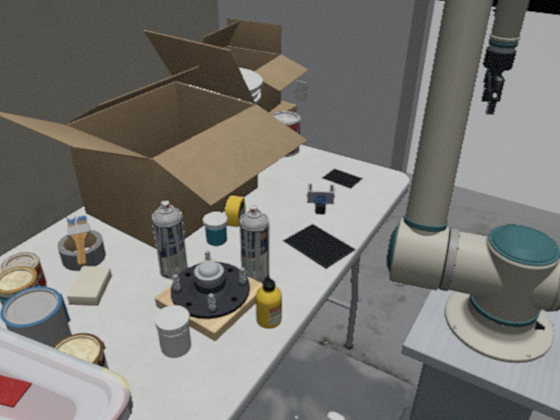

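View pics/a_top.png

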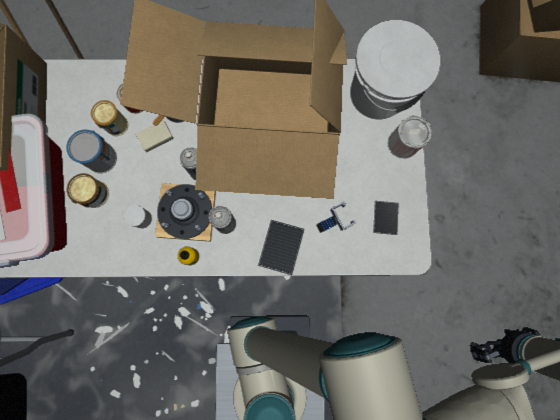

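The top view has the hub at (185,210), the larger mat at (281,247), a small look-alike mat at (386,217), and the puller lying at (338,217) with its grip to the left (+y). The scene view shows the cans at (170,240) and (255,245), the glue at (269,303) and the white jar at (173,330).

```bash
cat > h.py <<'E'
from rig import manip
import cv2, numpy as np
C={n:manip.get_calibration(n) for n in("scene","top")}
def ray(n,uv):
    c=C[n];R=cv2.Rodrigues(c["rvec"])[0];t=c["tvec"].ravel()
    uv=np.asarray(uv,float).reshape(-1,1,2)
    p=cv2.undistortPoints(uv,c["camera_matrix"],None).reshape(-1,2)
    d=np.c_[p,np.ones(len(p))]@R
    return -R.T@t,d
def onz(n,uv,z):
    o,d=ray(n,uv); return o+d*((z-o[2])/d[:,2])[:,None]
def proj(n,P):
    c=C[n]; return cv2.projectPoints(np.asarray(P,float).reshape(-1,1,3),c["rvec"],c["tvec"],c["camera_matrix"],None)[0].reshape(-1,2)
def tri(uvs,uvt):
    A=np.zeros((3,3));b=np.zeros(3)
    for n,uv in(("scene",uvs),("top",uvt)):
        o,d=ray(n,uv);d=d[0]/np.linalg.norm(d[0]);M=np.eye(3)-np.outer(d,d);A+=M;b+=M@o
    return np.linalg.solve(A,b)
E
python3 - <<'E'
from h import *
import pickle
manip.get_image("scene");manip.get_image("top")
out={}
for n in("scene","top"):
    print(n,"cam",ray(n,[280,210])[0])
    for k in["hub","dust_cap","puller","puller_grip","parts_mat","spray_can","glue","white_jar","tape_measure","teal_jar"]:
        for r in manip.masks_of(n,k)[:3]:
            out.setdefault((n,k),[]).append(r)
            print(n,k,round(r["conf"],2),np.round(r["location"],1),r["pixels"].sum(),"z0:",np.round(onz(n,r["location"],0)[0],3))
pickle.dump(out,open("m.pkl","wb"))
print(manip.get_state()["clock"])
E
```

```text
scene cam [0.00522627 0.89630586 0.79555905]
scene hub 0.69 [211.1 296.9] 4728 z0: [0.558 0.25  0.   ]
scene dust_cap 0.89 [210.  270.9] 461 z0: [0.613 0.181 0.   ]
scene dust_cap 0.56 [171.9 329.6] 1552 z0: [0.568 0.368 0.   ]
scene puller 0.65 [318.8 193.4] 543 z0: [ 0.552 -0.257  0.   ]
scene puller_grip 0.65 [317.9 199.3] 534 z0: [ 0.539 -0.228  0.   ]
scene parts_mat 0.69 [338.3 178.6] 414 z0: [ 0.54  -0.364  0.   ]
scene parts_mat 0.57 [319.4 246.6] 1677 z0: [ 0.436 -0.035 -0.   ]
scene spray_can 0.92 [254. 247.] 1930 z0: [0.574 0.052 0.   ]
scene spray_can 0.89 [167.8 236.6] 1968 z0: [0.785 0.13  0.   ]
scene glue 0.68 [270.1 305.5] 1086 z0: [0.433 0.205 0.   ]
scene white_jar 0.66 [172.4 330.9] 1612 z0: [ 0.565  0.37  -0.   ]
scene tape_measure 0.56 [232.9 210.4] 437 z0: [ 0.713 -0.055  0.   ]
scene tape_measure 0.44 [251.7 246.5] 1918 z0: [0.58  0.053 0.   ]
scene teal_jar 0.73 [218.5 227.6] 720 z0: [0.699 0.031 0.   ]
scene teal_jar 0.6 [233.2 208.9] 470 z0: [ 0.717 -0.061  0.   ]
top cam [ 0.35435731 -0.00242505  1.29757936]
top hub 0.74 [185.8 217.4] 2617 z0: [0.534 0.263 0.   ]
top dust_cap 0.85 [183.2 209.7] 309 z0: [0.559 0.272 0.   ]
top puller 0.77 [334.8 220.9] 423 z0: [ 0.521 -0.209  0.   ]
top puller_grip 0.69 [331.7 220.4] 346 z0: [ 0.522 -0.199  0.   ]
top puller_grip 0.34 [281.6 246.3] 1709 z0: [ 0.441 -0.04   0.   ]
top parts_mat 0.95 [281.7 246. ] 1576 z0: [ 0.442 -0.04   0.   ]
top parts_mat 0.61 [385.1 218.9] 802 z0: [ 0.526 -0.369  0.   ]
top spray_can 0.78 [220.5 219.3] 547 z0: [0.527 0.153 0.   ]
top spray_can 0.56 [189.7 160.6] 379 z0: [0.72  0.256 0.   ]
top spray_can 0.48 [331.3 218.9] 326 z0: [ 0.527 -0.198  0.   ]
top glue 0.6 [185.6 258.9] 302 z0: [0.404 0.259 0.   ]
top white_jar 0.75 [137.2 215.2] 439 z0: [0.542 0.416 0.   ]
1.2
```

Run:
```python
from h import *
t=cv2.imread("pics/a_top.png");s=cv2.imread("pics/a_scene.png")
def crop(im,x,y,w,h,k,f): cv2.imwrite(f,cv2.resize(im[y:y+h,x:x+w],None,fx=k,fy=k,interpolation=cv2.INTER_CUBIC))
crop(t,110,140,150,130,5,"pics/b_hub_t.png")
crop(s,140,190,160,170,3.5,"pics/b_hub_s.png")
a=cv2.resize(t[190:250,300:380],None,fx=7,fy=7,interpolation=cv2.INTER_CUBIC)
b=cv2.resize(s[170:230,285:365],None,fx=7,fy=7,interpolation=cv2.INTER_CUBIC)
cv2.imwrite("pics/b_pul_t.png",a);cv2.imwrite("pics/b_pul_s.png",b)
```

```text
(no output)
```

View pics/b_hub_t.png

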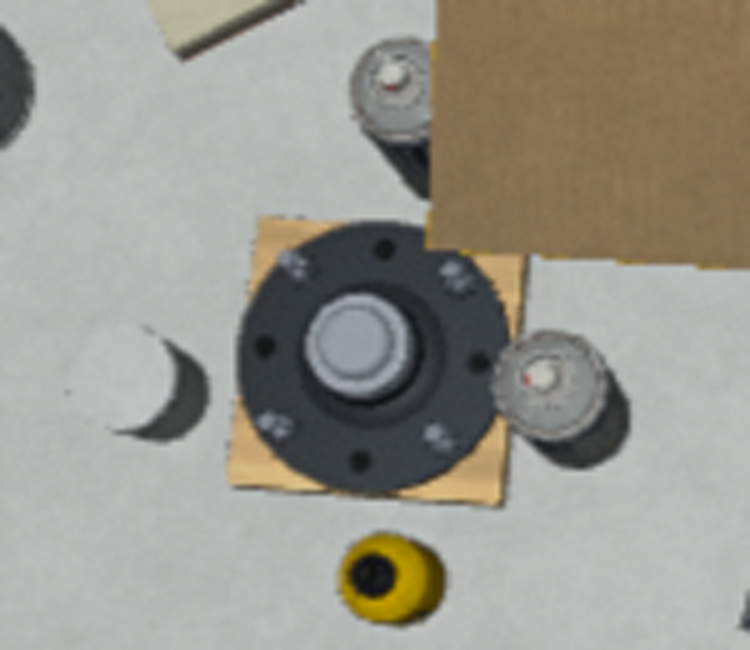

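View pics/b_hub_s.png

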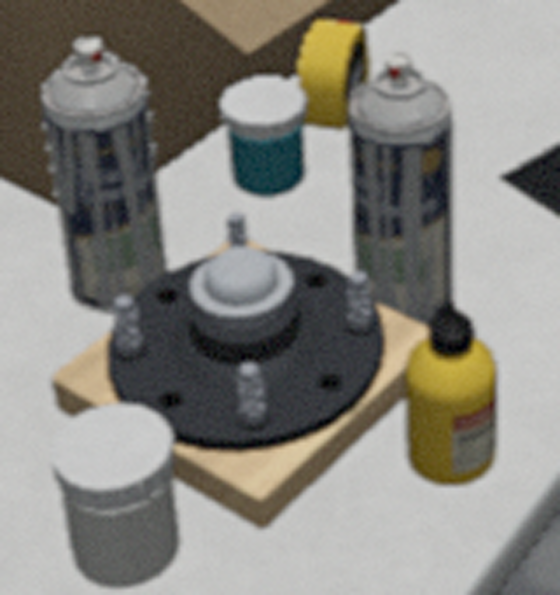

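View pics/b_pul_t.png

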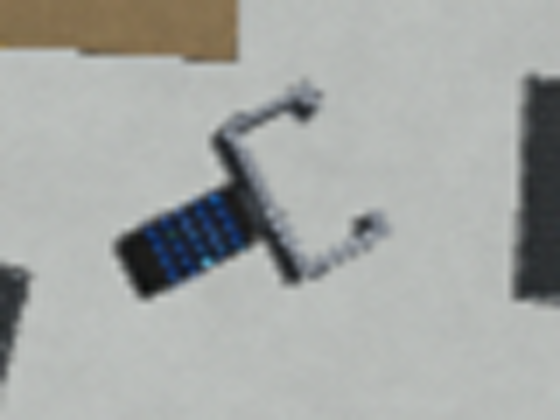

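View pics/b_pul_s.png

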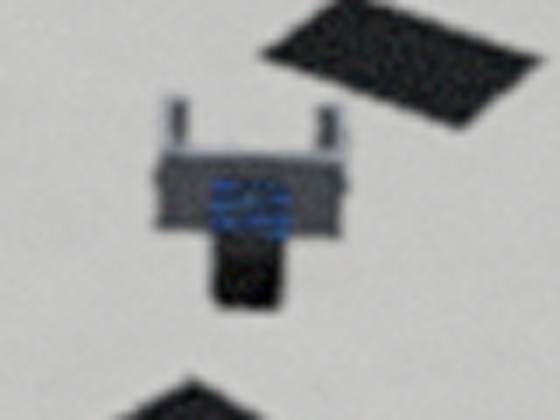

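```bash
cat > fit.py <<'E'
from h import *
from scipy.optimize import minimize
def grad(im,s=1.0):
    g=cv2.GaussianBlur(im,(0,0),s).astype(np.float32)
    gx=cv2.Sobel(g,cv2.CV_32F,1,0);gy=cv2.Sobel(g,cv2.CV_32F,0,1)
    return np.sqrt(gx**2+gy**2).max(2)
def circ(r,z,n=90):
    a=np.linspace(0,2*np.pi,n,endpoint=False);return np.c_[r*np.cos(a),r*np.sin(a),0*a+z]
def seg(a,b,n=40):
    t=np.linspace(0,1,n)[:,None];return np.array(a)*(1-t)+np.array(b)*t
def place(P,x,y,yaw):
    c,s=np.cos(yaw),np.sin(yaw);return P@np.array([[c,s,0],[-s,c,0],[0,0,1]])+[x,y,0]
def samp(G,uv): return cv2.remap(G,uv[:,0].astype(np.float32)[None],uv[:,1].astype(np.float32)[None],cv2.INTER_LINEAR)[0]
def rect(w,d,z):
    q=[(-w/2,-d/2,z),(w/2,-d/2,z),(w/2,d/2,z),(-w/2,d/2,z)]
    return np.vstack([seg(q[i],q[(i+1)%4]) for i in range(4)])
def fit(n,im,P,x0,rng=(.012,.012,.12)):
    G=grad(im)
    f=lambda v:-np.minimum(samp(G,proj(n,place(P,*v))),150).mean()
    best=None
    from scipy.optimize import brute,differential_evolution
    r=differential_evolution(f,[(x0[i]-rng[i],x0[i]+rng[i]) for i in range(3)],seed=1,maxiter=60,tol=1e-6)
    return r.x,r.fun
E
python3 - <<'E'
from fit import *
t=cv2.imread("pics/a_top.png");s=cv2.imread("pics/a_scene.png")
lip=np.vstack([circ(.03,.087)]);disc=circ(.085,.042,200);blk=rect(.17,.17,.03)
dome=circ(.0225,.087+.0)
x0=(.56,.25,-.1)
for n,im in(("top",t),("scene",s)):
    for nm,P in(("lip",lip),("disc",disc),("blk",blk),("d+b",np.vstack([disc,blk])),("all",np.vstack([lip,disc,blk]))):
        print(n,nm,fit(n,im,P,x0,(.02,.03,.2)))
mat=rect(.15,.11,.003)
for n,im in(("top",t),("scene",s)): print(n,"mat",fit(n,im,mat,(.44,-.04,0),(.03,.03,.5)))
E
```

```text
top lip (array([ 0.54931966,  0.25972065, -0.17545727]), np.float64(-150.0))
top disc (array([ 0.54755528,  0.26316618, -0.20026009]), np.float64(-144.1982879638672))
top blk (array([ 0.54550885,  0.25801458, -0.0875617 ]), np.float64(-126.5534896850586))
top d+b (array([ 0.54581255,  0.25967416, -0.09998003]), np.float64(-134.68765258789062))
top all (array([ 0.5461211 ,  0.26157594, -0.08302339]), np.float64(-137.6778564453125))
scene lip (array([ 0.55152211,  0.25714507, -0.00321945]), np.float64(-136.97848510742188))
scene disc (array([0.54755074, 0.26218095, 0.03956969]), np.float64(-126.24911499023438))
scene blk (array([ 0.55073217,  0.25854912, -0.05590742]), np.float64(-117.7289810180664))
scene d+b (array([ 0.54644135,  0.26132439, -0.09904654]), np.float64(-120.33393096923828))
scene all (array([ 0.54689885,  0.26150622, -0.09896271]), np.float64(-121.53012084960938))
top mat (array([ 0.44050572, -0.03836626, -0.23538845]), np.float64(-150.0))
scene mat (array([ 0.44225292, -0.0414086 , -0.28155742]), np.float64(-150.0))
```

```bash
sed -i 's/np.minimum(samp(G,proj(n,place(P,\*v))),150)/np.sqrt(samp(G,proj(n,place(P,*v))))/' fit.py
cat >> fit.py <<'E'
def overlay(im,n,Ps,roi,k,f):
    x,y,w,h=roi
    o=cv2.resize(im[y:y+h,x:x+w],None,fx=k,fy=k,interpolation=cv2.INTER_CUBIC)
    cols=[(0,0,255),(0,255,0),(255,0,255),(255,255,0),(0,200,255)]
    for i,P in enumerate(Ps):
        for u,v in proj(n,P): cv2.circle(o,(int((u-x+.5)*k-.5),int((v-y+.5)*k-.5)),1,cols[i%5],-1)
    cv2.imwrite(f,o)
E
python3 - <<'E'
from fit import *
t=cv2.imread("pics/a_top.png");s=cv2.imread("pics/a_scene.png")
lip=np.vstack([circ(.03,.0855)]);disc=circ(.085,.042,200);blk=rect(.17,.17,.03)
x0=(.547,.26,-.1)
for n,im in(("top",t),("scene",s)):
    for nm,P in(("lip",lip),("disc",disc),("blk",blk),("d+b",np.vstack([disc,blk])),("all",np.vstack([lip,disc,blk]))):
        print(n,nm,fit(n,im,P,x0,(.012,.012,.2)))
v=(.547,.260,-.09)
stud=np.vstack([circ(.006,.082,20)+[sx*.0495,sy*.0495,0] for sx in(-1,1) for sy in(-1,1)])
Ps=[place(P,*v) for P in(lip,disc,blk,stud,circ(.0225,.0975))]
overlay(t,"top",Ps,(120,150,130,110),6,"pics/c_t.png")
overlay(s,"scene",Ps,(145,240,130,100),6,"pics/c_s.png")
mat=rect(.15,.11,.003)
for n,im in(("top",t),("scene",s)): print(n,"mat",fit(n,im,mat,(.44,-.04,-.2),(.03,.03,.3)))
E
```

```text
top lip (array([ 0.54920138,  0.25993771, -0.01114173]), np.float64(-16.11249351501465))
top disc (array([ 0.54807804,  0.25936135, -0.11620203]), np.float64(-15.93781852722168))
top blk (array([ 0.5472482 ,  0.25788579, -0.08502851]), np.float64(-12.314275741577148))
top d+b (array([ 0.54790789,  0.25913592, -0.11198732]), np.float64(-14.305449485778809))
top all (array([ 0.54828427,  0.25943921, -0.11196937]), np.float64(-14.630228996276855))
scene lip (array([ 0.5507691 ,  0.25830858, -0.02115948]), np.float64(-13.941057205200195))
scene disc (array([ 0.54597944,  0.26374134, -0.09896452]), np.float64(-14.115478515625))
scene blk (array([ 0.54724187,  0.25958543, -0.09406511]), np.float64(-11.678328514099121))
scene d+b (array([ 0.54669648,  0.26238434, -0.07718089]), np.float64(-12.704551696777344))
scene all (array([ 0.54946182,  0.25919809, -0.08364545]), np.float64(-12.61130142211914))
top mat (array([ 0.43973609, -0.03786461, -0.28002543]), np.float64(-16.78402328491211))
scene mat (array([ 0.44016748, -0.0374741 , -0.28067153]), np.float64(-18.555164337158203))
```

View pics/c_t.png

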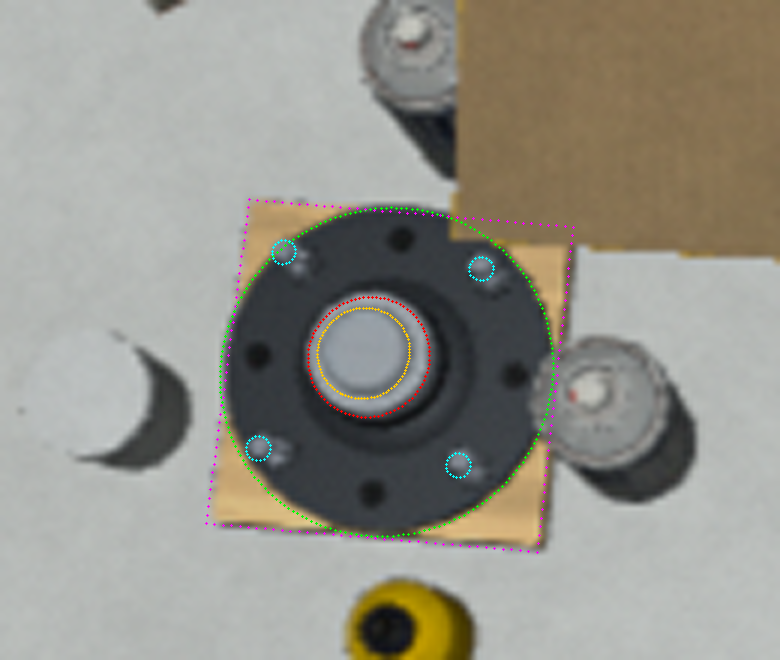

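View pics/c_s.png

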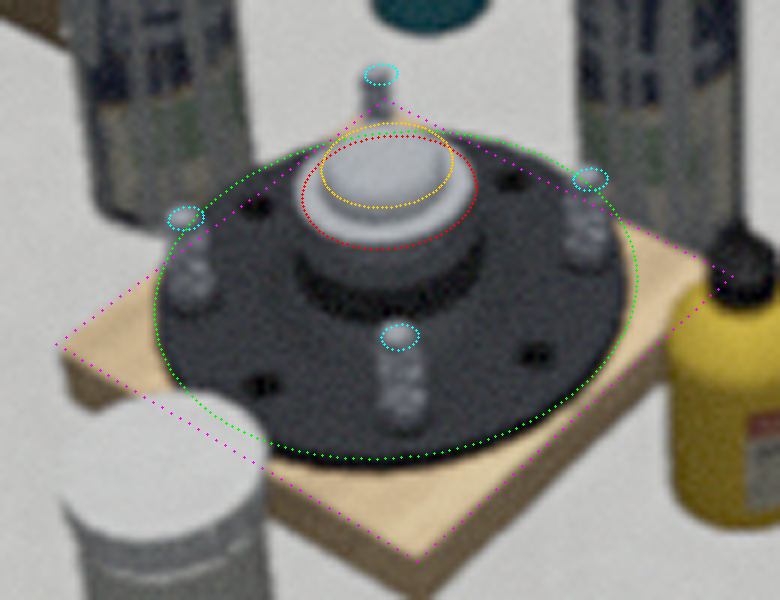

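Run:
```python
from fit import *
t=cv2.imread("pics/a_top.png");s=cv2.imread("pics/a_scene.png")
cv2.imwrite("pics/d_s.png",cv2.resize(s[60:260,60:320],None,fx=3,fy=3,interpolation=cv2.INTER_CUBIC))
print("glue",onz("top",[185,255.4],.121)); print("glue s base", onz("scene",[270,320],0))
print("jar top",onz("top",[110+120/5,140+378/5],.084),"scene",onz("scene",[140+115/3.5,190+445/3.5],.084))
print("can",onz("top",[110+545/5,140+383/5],.18),"can2",onz("top",[110+395/5,140+85/5],.18))
for z in(.15,.2,.25,.3): print("flap corner",onz("top",[195,189.6],z),proj("scene",onz("top",[195,189.6],z)), "other",proj("scene",onz("top",[335,196],z)),onz("top",[335,196],z))
```

```text
glue [[0.40889275 0.23698795 0.121     ]]
glue s base [[ 4.10373827e-01  2.41328702e-01 -1.11022302e-16]]
jar top [[0.5283872  0.39874661 0.084     ]] scene [[0.52745289 0.39900248 0.084     ]]
can [[0.51080068 0.13562991 0.18      ]] can2 [[0.67941668 0.22226841 0.18      ]]
flap corner [[0.59249998 0.20853862 0.15      ]] [[205.12405186 227.41107695]] other [[302.85489898 155.28480971]] [[ 0.57239917 -0.18803283  0.15      ]]
flap corner [[0.58212411 0.19934694 0.2       ]] [[210.13695599 207.2064504 ]] other [[305.23844945 140.28560356]] [[ 0.5628991  -0.17994591  0.2       ]]
flap corner [[0.57174824 0.19015526 0.25      ]] [[215.39337965 186.02031273]] other [[307.7594946  124.42117092]] [[ 0.55339902 -0.17185898  0.25      ]]
flap corner [[0.56137237 0.18096358 0.3       ]] [[220.91150931 163.77936297]] other [[310.43028479 107.61442271]] [[ 0.54389894 -0.16377206  0.3       ]]
```

View pics/d_s.png

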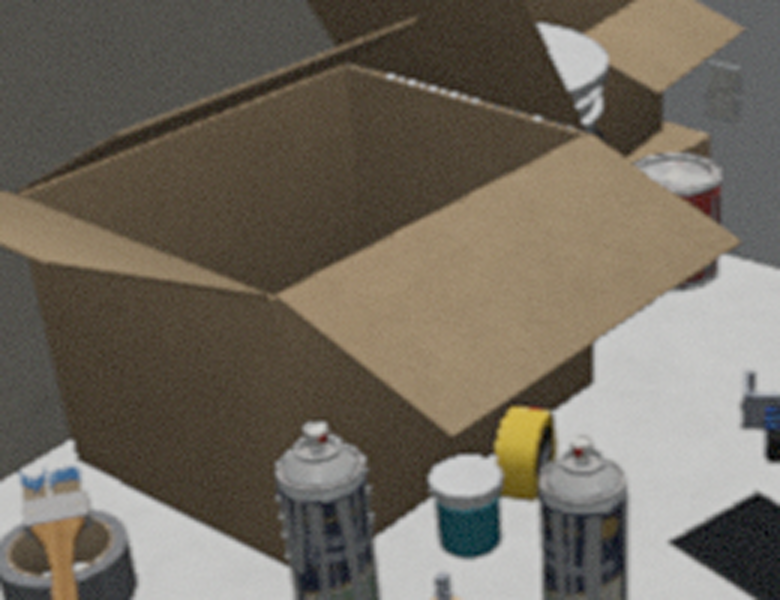

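```bash
cat >> fit.py <<'E'
def rect2(x0,x1,y0,y1,z):
    q=[(x0,y0,z),(x1,y0,z),(x1,y1,z),(x0,y1,z)]
    return np.vstack([seg(q[i],q[(i+1)%4]) for i in range(4)])
E
python3 - <<'E'
from fit import *
t=cv2.imread("pics/a_top.png");s=cv2.imread("pics/a_scene.png")
# local X = puller z (toward grip), local Y lateral
grip=rect2(.05,.109,-.015,.015,.035)
bar=rect2(.039,.045,-.038,.038,.04)
legs=np.vstack([rect2(0,.045,.033,.038,.04),rect2(0,.045,-.038,-.033,.04)])
feet=np.vstack([rect2(0,.005,.0255,.038,.04),rect2(0,.005,-.038,-.0255,.04)])
A=np.vstack([grip,bar,legs])
o=onz("top",[347.9,213.1],.03)[0];print(o)
for n,im in(("top",t),("scene",s)):
    for nm,P in(("grip",grip),("all",A)):
        r=fit(n,im,P,(o[0],o[1],2.06),(.02,.02,.3));print(n,nm,r)
    v=r[0]
    roi=(300,190,85,60) if n=="top" else (285,170,85,60)
    overlay(im,n,[place(P,*v) for P in(grip,bar,legs,feet)],roi,9,f"pics/e_{n}.png")
E
```

```text
[ 0.54092762 -0.24590037  0.03      ]
top grip (array([ 0.54193731, -0.24797917,  2.03206934]), np.float64(-16.95387840270996))
top all (array([ 0.53962437, -0.24526986,  2.02301322]), np.float64(-14.30352783203125))
scene grip (array([ 0.5609151 , -0.25601109,  1.91703074]), np.float64(-13.9010591506958))
scene all (array([ 0.53148594, -0.22590111,  2.00737548]), np.float64(-13.680620193481445))
```

View pics/e_top.png

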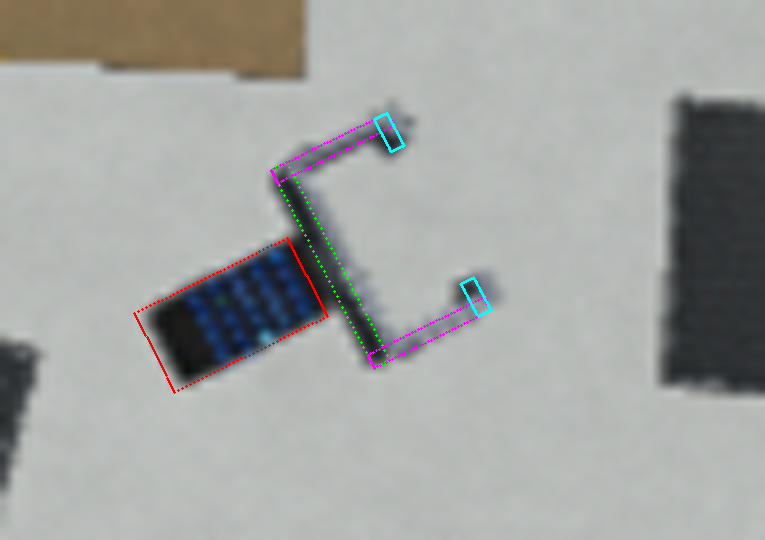

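View pics/e_scene.png

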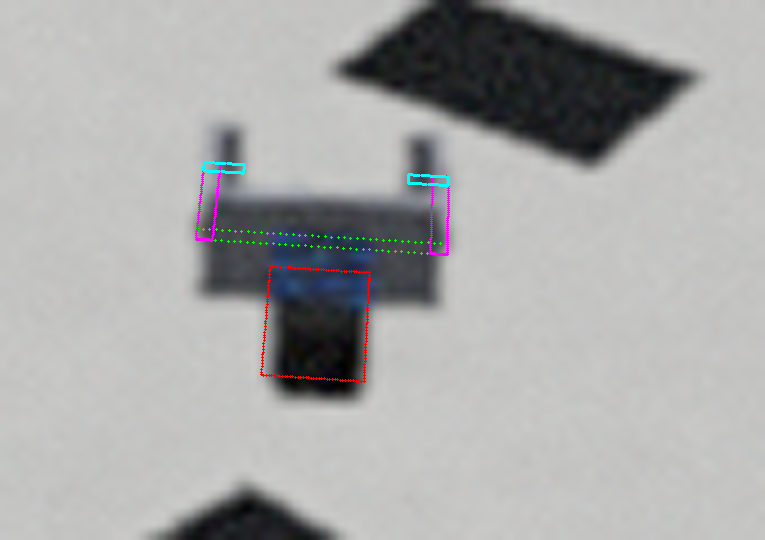

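Run:
```python
from fit import *
t=cv2.imread("pics/a_top.png");s=cv2.imread("pics/a_scene.png")
grip=np.vstack([rect2(.05,.109,-.015,.015,.035),rect2(.05,.109,-.015,.015,.005)])
bar=np.vstack([rect2(.039,.045,-.038,.038,.04),rect2(.039,.045,-.038,.038,.0)])
legs=np.vstack([rect2(0,.045,.033,.038,.04),rect2(0,.045,-.038,-.033,.04)])
feet=np.vstack([rect2(0,.005,.0255,.038,.04),rect2(0,.005,-.038,-.0255,.04)])
v=(.542,-.2495,2.03)
for n,im in(("top",t),("scene",s)):
    roi=(300,190,85,60) if n=="top" else (285,170,85,60)
    overlay(im,n,[place(P,*v) for P in(grip,bar,legs,feet)],roi,9,f"pics/f_{n}.png")
```

```text
(no output)
```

View pics/f_top.png

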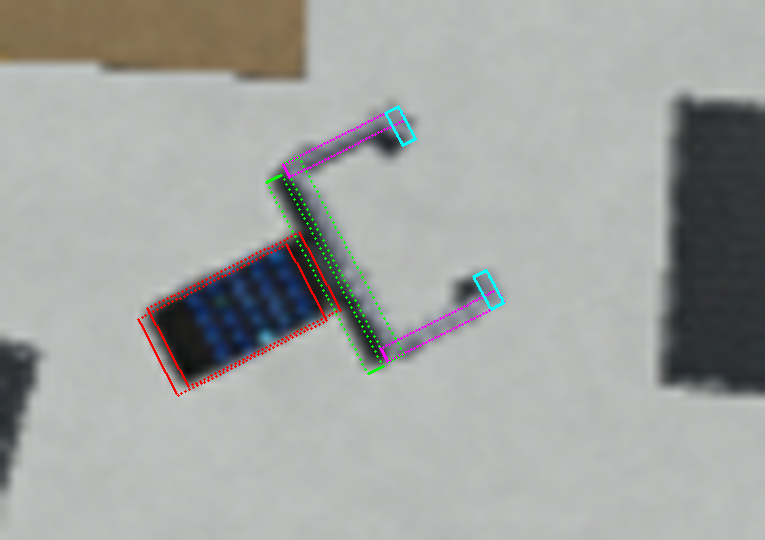

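View pics/f_scene.png

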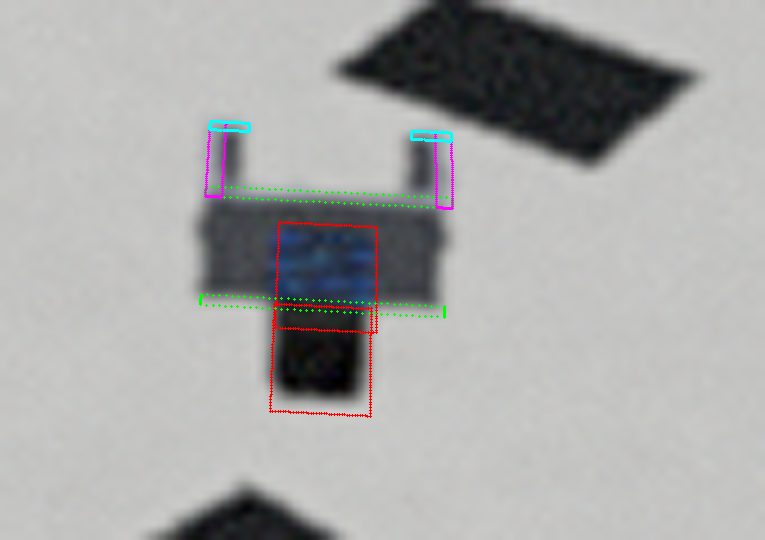

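```bash
cat > pl.py <<'E'
import sys
from h import *
from scipy.spatial.transform import Rotation as Ro
def st():
    s=manip.get_state();q=s["ee_rot"];R=Ro.from_quat([q[1],q[2],q[3],q[0]]).as_matrix()
    return s,R,np.arctan2(R[1,0],R[0,0])
if __name__=="__main__":
    a=[float(v) for v in sys.argv[1:]]   # x y z yaw
    s,R,yaw=st()
    d=R.T@(np.array(a[:3])-s["position"])*1000
    dy=-(a[3]-yaw) if len(a)>3 else 0.
    print("t",round(s["clock"],2),"pos",np.round(s["position"]*1000,1),"yaw",round(yaw,4),"q",np.round(s["qpos"],2),"F",np.round(s["contact_force"],1),"w",round(s["width"]*1000,1))
    print("shift",np.round(d,1),"turn",round(dy,3),"|d|",round(np.linalg.norm(d)),"tilt",np.round(R[:,2],3))
E
python3 pl.py .4986 -.1616 .2 .459
```

```text
t 1.2 pos [ 193.3 -541.6  231.3] yaw -1.228 q [-1.35  0.28  1.5   0.    1.36 -0.12] F [-0.4  0.5  0.3] w 85.5
shift [-255.3 -415.3   31.3] turn -1.687 |d| 488 tilt [ 0. -0. -1.]
```

Emit:
drive_tool(
  steps=[
    [-20,-33,2,-0.12,1],
    [-42,-68,5,-0.26,1],
    [-64,-104,8,-0.4,1],
    [-86,-140,10,-0.54,1],
    [-108,-176,13,-0.68,1],
  ],
)

```text
clock: 1.7
position: [0.3236, -0.3795, 0.2184]
ee_rot: [0.0, 0.963, -0.268, 0.0]
contact_force: [-0.0, -0.3, 0.4]
width: 0.0854
```

```bash
python3 pl.py .4986 -.1616 .2 .459
```

```text
t 1.7 pos [ 323.6 -379.5  218.4] yaw -0.5428 q [-1.    0.17  1.68  0.    1.29 -0.46] F [-0.  -0.3  0.4] w 85.4
shift [  37.3 -277.    18.4] turn -1.002 |d| 280 tilt [ 0.001 -0.001 -1.   ]
```

Emit:
drive_tool(
  steps=[
    [5,-40,3,-0.15,1],
    [10,-80,5,-0.29,1],
    [16,-120,8,-0.43,1],
    [22,-160,11,-0.57,1],
    [27,-200,13,-0.71,1],
  ],
)

```text
clock: 2.2
position: [0.451, -0.2208, 0.2055]
ee_rot: [0.001, 0.996, 0.086, 0.0]
contact_force: [1.2, -0.2, -0.2]
width: 0.0852
```

```bash
python3 pl.py .4986 -.1616 .1 .459
```

```text
t 2.2 pos [ 451.  -220.8  205.5] yaw 0.173 q [-0.59  0.18  1.7  -0.    1.26 -0.77] F [ 1.2 -0.2 -0.2] w 85.2
shift [ 57.  -50.3 105.5] turn -0.286 |d| 130 tilt [ 0.001 -0.001 -1.   ]
```

Emit:
drive_tool(
  steps=[
    [20,-18,10,-0.1,1],
    [40,-36,30,-0.2,1],
    [57,-50,60,-0.286,1],
    [57,-50,90,-0.286,1],
    [57,-50,105,-0.286,1],
  ],
)

```text
clock: 2.7
position: [0.4976, -0.1604, 0.0981]
ee_rot: [-0.001, 0.974, 0.228, -0.001]
contact_force: [-0.4, -0.1, 0.2]
width: 0.0859
```

```bash
python3 pl.py .4986 -.1616 .006 .459
python3 - <<'E'
from fit import *
t=manip.get_image("top");s=manip.get_image("scene")
a=cv2.resize(t[150:270,270:400],None,fx=4.5,fy=4.5,interpolation=cv2.INTER_CUBIC)
b=cv2.resize(s[90:270,240:420],None,fx=3,fy=3,interpolation=cv2.INTER_CUBIC)
cv2.imwrite("pics/g_t.png",a);cv2.imwrite("pics/g_s.png",b)
E
```

```text
t 2.7 pos [ 497.6 -160.4   98.1] yaw 0.4608 q [-0.44  0.31  1.81 -0.    1.02 -0.91] F [-0.4 -0.1  0.2] w 85.9
shift [ 0.5  1.7 92.1] turn 0.002 |d| 92 tilt [-0.002  0.001 -1.   ]
```

View pics/g_t.png

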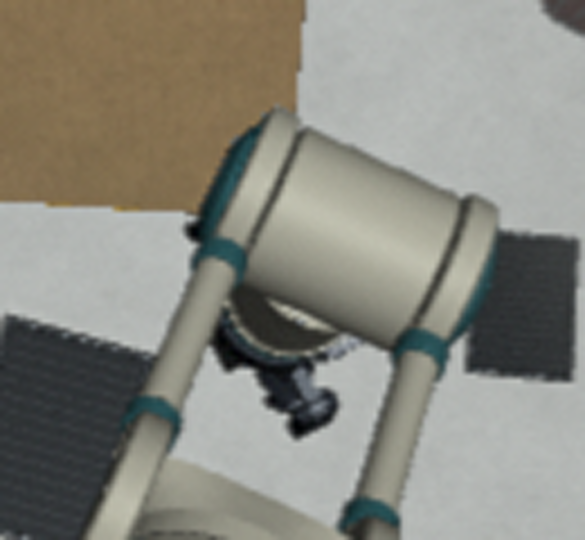

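View pics/g_s.png

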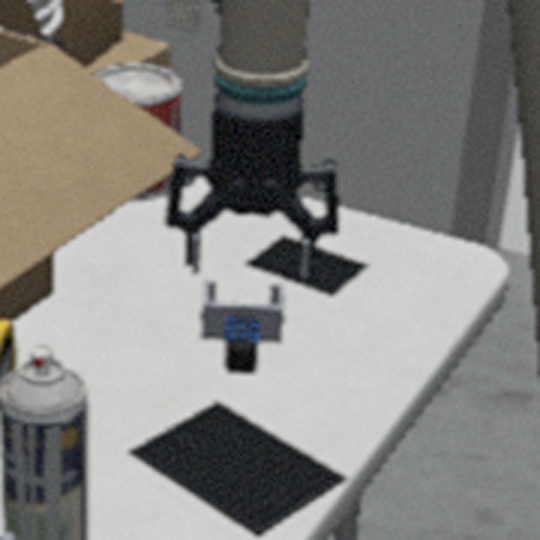

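Emit:
drive_tool(
  steps=[
    [0,2,20,0,1],
    [0,2,40,0,1],
    [0,2,60,0,1],
    [0,2,72,0,1],
    [0,2,72,0,1],
  ],
)

```text
clock: 3.3
position: [0.497, -0.1624, 0.0256]
ee_rot: [-0.002, 0.974, 0.228, -0.003]
contact_force: [-0.1, 0.3, -0.7]
width: 0.0855
```

```bash
python3 pl.py .4986 -.1616 .006 .459
python3 - <<'E'
from fit import *
s=manip.get_image("scene")
b=cv2.resize(s[110:240,260:390],None,fx=4.5,fy=4.5,interpolation=cv2.INTER_CUBIC)
cv2.imwrite("pics/h_s.png",b)
E
```

```text
t 3.3 pos [ 497.  -162.4   25.6] yaw 0.4592 q [-0.45  0.4   1.9  -0.    0.85 -0.91] F [-0.1  0.3 -0.7] w 85.5
shift [ 1.8  0.1 19.6] turn 0.0 |d| 20 tilt [-0.006  0.002 -1.   ]
```

View pics/h_s.png

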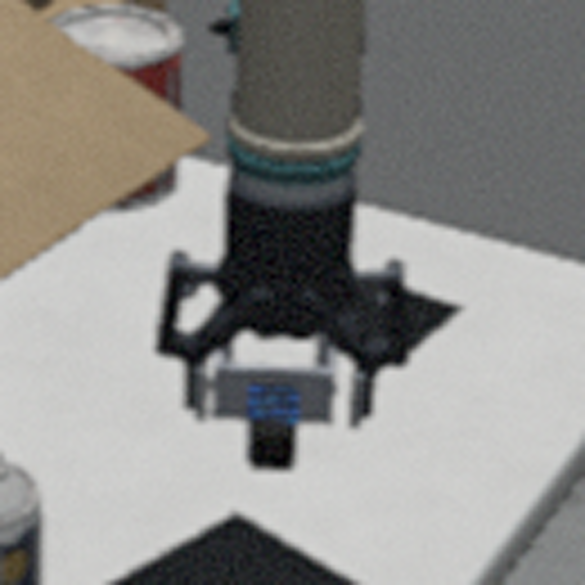

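Run:
```python
from h import *
f=lambda P:(proj("scene",P)[0]-[260,110])*4.5
print("tcp",f([.497,-.1624,.0256]),"pinch",f([.497,-.1624,.0443]))
for s in(0,45,50,109):
  d=np.array([-.443,.897]);p=np.array([.542,-.2495])+d*s/1000;print(s,p,f([*p,.02]),f([*p,.035]))
```

```text
tcp [275.63375862 436.32057742] pinch [277.32816068 410.14860015]
0 [ 0.542  -0.2495] [274.15495776 358.62377802] [275.42564588 338.42831811]
45 [ 0.522065 -0.209135] [273.26981671 396.60694534] [274.56852255 376.1048829 ]
50 [ 0.51985 -0.20465] [273.16862503 400.94928183] [274.47051793 380.41287153]
109 [ 0.493713 -0.151727] [271.9288267  454.15150051] [273.26950048 433.20598799]
```

Emit:
drive_tool(
  steps=[
    [1,0,10,0,1],
    [1,0,19,0,1],
    [1,0,19,0,1],
    [1,0,19,0,0],
    [1,0,19,0,-1],
  ],
  squeeze=20,
)

```text
clock: 3.85
position: [0.4988, -0.1623, 0.0076]
ee_rot: [-0.001, 0.974, 0.228, -0.002]
contact_force: [0.3, -0.5, 0.0]
width: 0.0591
```

Emit:
drive_tool(
  steps=[
    [0,0,0,0,-1],
    [0,0,0,0,-1],
    [0,0,0,0,-1],
    [0,0,0,0,-1],
  ],
)

```text
clock: 4.25
position: [0.499, -0.1624, 0.0079]
ee_rot: [-0.001, 0.974, 0.228, -0.001]
contact_force: [-0.2, -0.3, 2.5]
width: 0.0295
```

```bash
python3 pl.py .42 -.18 .012 .459
python3 - <<'E'
from fit import *
s=manip.get_image("scene")
b=cv2.resize(s[110:240,260:390],None,fx=4.5,fy=4.5,interpolation=cv2.INTER_CUBIC)
cv2.imwrite("pics/i_s.png",b)
E
```

```text
t 4.25 pos [ 499.  -162.4    7.9] yaw 0.4593 q [-0.45  0.43  1.91 -0.    0.8  -0.91] F [-0.2 -0.3  2.5] w 29.5
shift [-78.7 -19.2  -3.9] turn 0.0 |d| 81 tilt [-0.003  0.001 -1.   ]
```

View pics/i_s.png

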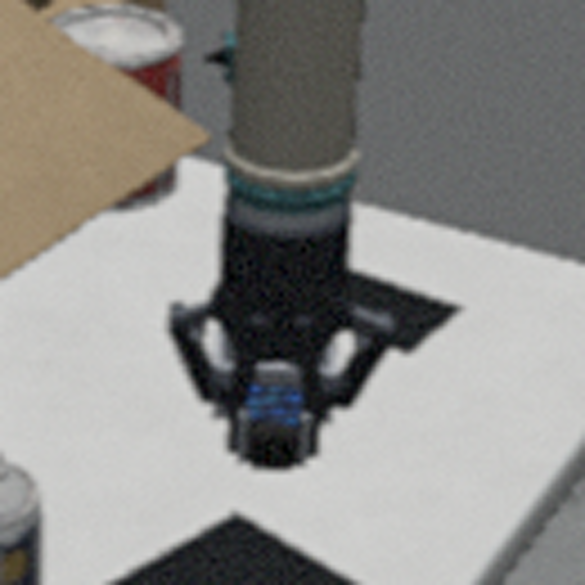

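Emit:
drive_tool(
  steps=[
    [0,0,-8,0,-1],
    [-15,-4,-14,0,-1],
    [-35,-9,-14,0,-1],
    [-56,-14,-14,0,-1],
    [-76,-19,-14,0,-1],
  ],
  squeeze=30,
)

```text
clock: 4.8
position: [0.4199, -0.1786, 0.0222]
ee_rot: [-0.001, 0.974, 0.228, -0.002]
contact_force: [-0.5, 0.3, -3.0]
width: 0.0293
```

Emit:
drive_tool(
  steps=[
    [-3,0,0,0,-1],
    [-3,0,0,0,-1],
  ],
)

```text
clock: 5.0
position: [0.4159, -0.1799, 0.0224]
ee_rot: [-0.002, 0.974, 0.227, -0.002]
contact_force: [0.2, 0.6, -2.6]
width: 0.0297
```

```bash
python3 pl.py .42 -.18 .012 .459
python3 - <<'E'
from fit import *
s=manip.get_image("scene");t=manip.get_image("top")
b=cv2.resize(s[110:260,260:410],None,fx=4,fy=4,interpolation=cv2.INTER_CUBIC)
c=cv2.resize(t[170:300,260:400],None,fx=4,fy=4,interpolation=cv2.INTER_CUBIC)
cv2.imwrite("pics/j_s.png",b);cv2.imwrite("pics/j_t.png",c)
E
```

```text
t 5.0 pos [ 415.9 -179.9   22.4] yaw 0.4583 q [-0.56  0.33  2.05 -0.    0.77 -1.02] F [ 0.2  0.6 -2.6] w 29.7
shift [ 3.7  2.  10.4] turn -0.001 |d| 11 tilt [-0.006  0.002 -1.   ]
```

View pics/j_s.png

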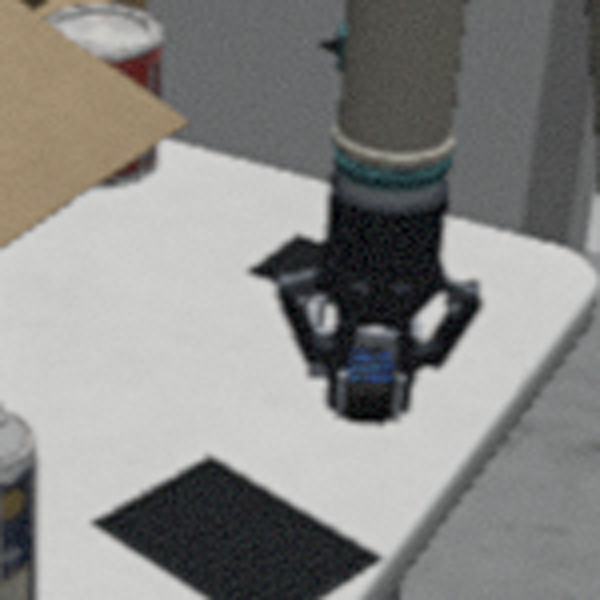

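View pics/j_t.png

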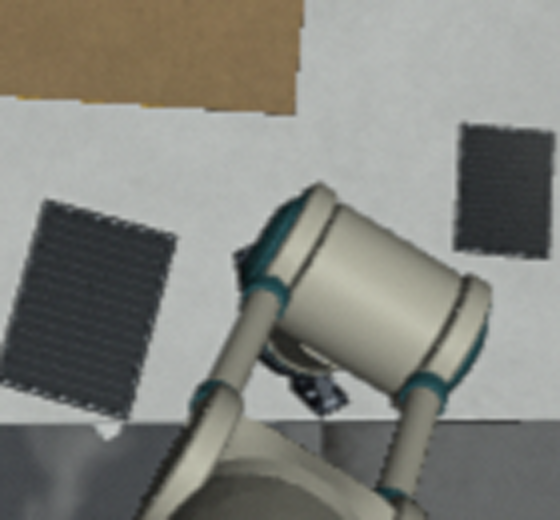

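Emit:
drive_tool(
  steps=[
    [0,10,-15,0,-1],
    [0,25,-35,0,-1],
    [0,40,-55,0,-1],
    [0,60,-70,0,-1],
    [0,60,-70,0,-1],
  ],
  squeeze=20,
)

```text
clock: 5.6
position: [0.4494, -0.238, 0.0949]
ee_rot: [0.003, 0.974, 0.227, 0.002]
contact_force: [0.6, 0.1, -2.3]
width: 0.0295
```

```bash
python3 pl.py .45 -.234 .09 .459
python3 - <<'E'
from fit import *
s=manip.get_image("scene");t=manip.get_image("top")
b=cv2.resize(s[90:240,260:410],None,fx=4,fy=4,interpolation=cv2.INTER_CUBIC)
cv2.imwrite("pics/k_s.png",b)
E
```

```text
t 5.6 pos [ 449.4 -238.    94.9] yaw 0.459 q [-0.62  0.29  1.86 -0.    0.99 -1.08] F [ 0.6  0.1 -2.3] w 29.5
shift [ 2.3 -3.3  4.9] turn -0.0 |d| 6 tilt [ 0.005 -0.005 -1.   ]
```

View pics/k_s.png

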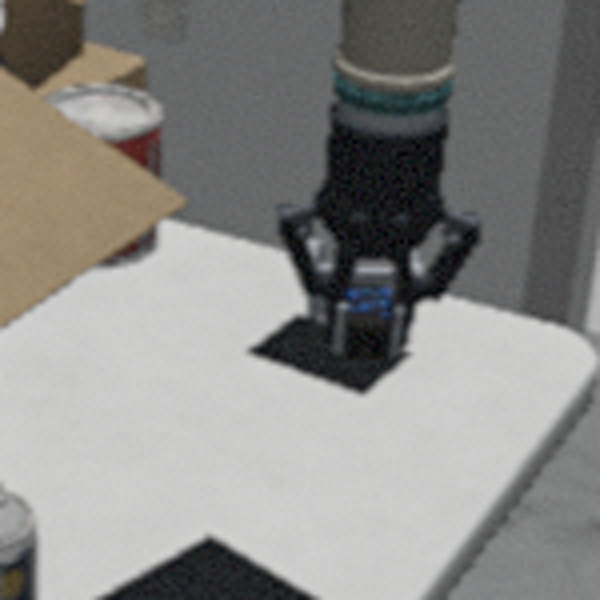

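Emit:
drive_tool(
  steps=[
    [0,-20,0,0,-0.36],
    [0,-20,0,0,-0.36],
    [0,-20,0,0,-0.34],
    [0,-20,0,0,-0.34],
  ],
  squeeze=20,
)

```text
clock: 6.1
position: [0.4364, -0.2159, 0.0919]
ee_rot: [-0.001, 0.974, 0.228, -0.002]
contact_force: [-0.0, -0.7, -2.5]
width: 0.0293
```

```bash
cat > look.py <<'E'
from fit import *
import sys
n,x,y,w,h,k,f=sys.argv[1],*map(int,sys.argv[2:6]),float(sys.argv[6]),sys.argv[7]
im=manip.get_image(n);cv2.imwrite(f,cv2.resize(im[y:y+h,x:x+w],None,fx=k,fy=k,interpolation=cv2.INTER_CUBIC))
s=manip.get_state();print(round(s["clock"],2),np.round(s["position"]*1e3,1),"F",np.round(s["contact_force"],1),"M",np.round(s["moment"],3),"w",round(s["width"]*1e3,1))
E
python3 look.py scene 290 110 110 90 5 pics/l_s.png
```

```text
6.15 [ 436.5 -216.1   92. ] F [-0.4 -0.3 -2.9] M [0.19  0.004 0.011] w 29.7
```

View pics/l_s.png

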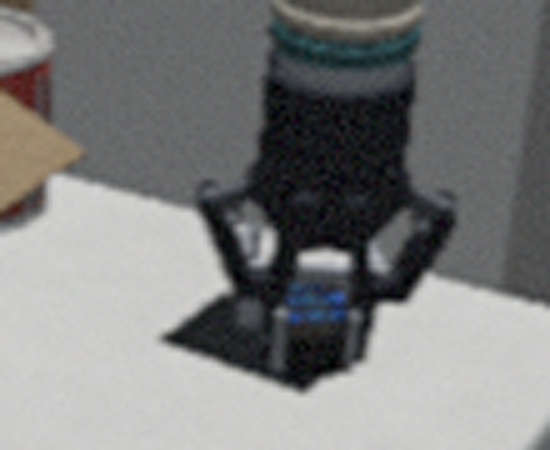

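Emit:
drive_tool(
  steps=[
    [0,0,0,0,-0.32],
    [0,0,0,0,-0.32],
    [0,0,0,0,-0.31],
    [0,0,0,0,-0.31],
  ],
)

```text
clock: 6.55
position: [0.4365, -0.2163, 0.092]
ee_rot: [-0.001, 0.974, 0.228, -0.002]
contact_force: [0.0, -0.3, -2.6]
width: 0.0295
```

```bash
python3 look.py scene 290 110 110 90 5 pics/m_s.png
```

```text
6.6 [ 436.5 -216.2   92. ] F [ 0.9 -0.8 -3.2] M [ 0.18   0.056 -0.004] w 29.9
```

View pics/m_s.png

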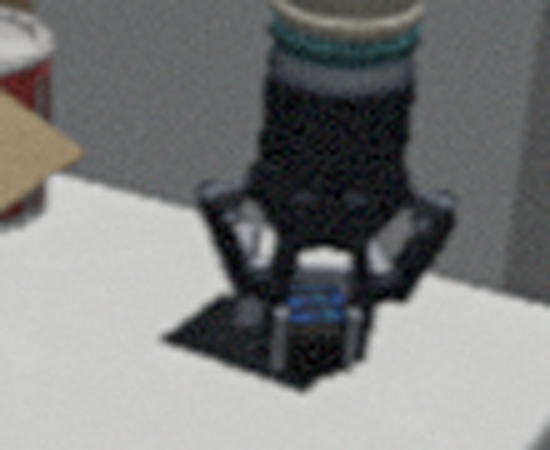

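Emit:
drive_tool(
  steps=[
    [0,0,0,0,-0.3],
    [0,0,0,0,-0.3],
    [0,0,0,0,-0.29],
    [0,0,0,0,-0.29],
  ],
)

```text
clock: 7.0
position: [0.4368, -0.2164, 0.0923]
ee_rot: [-0.001, 0.974, 0.228, -0.001]
contact_force: [0.6, -0.2, -0.3]
width: 0.0303
```

```bash
python3 look.py scene 290 110 110 90 5 pics/n_s.png
```

```text
7.05 [ 436.7 -216.3   92.3] F [ 0.2 -0.   0.6] M [0.013 0.012 0.039] w 30.6
```

View pics/n_s.png

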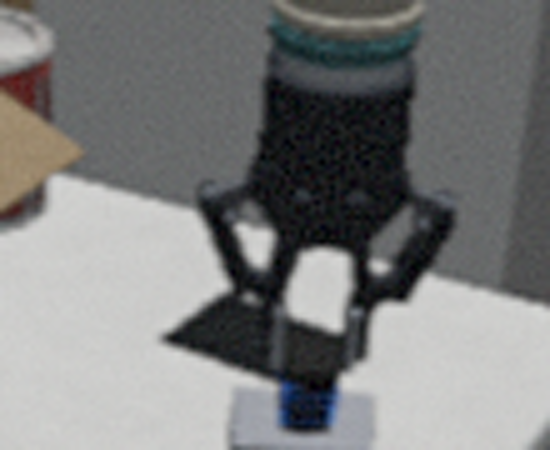

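```bash
python3 look.py scene 280 130 140 110 5.5 pics/o_s.png;python3 look.py top 260 170 140 130 4.5 pics/o_t.png
```

```text
7.1 [ 436.7 -216.3   92.2] F [0.9 0.3 0.1] M [-0.    -0.001  0.009] w 30.2
7.15 [ 436.7 -216.3   92.2] F [-0.7 -0.1  0.2] M [0.011 0.022 0.026] w 30.4
```

View pics/o_s.png

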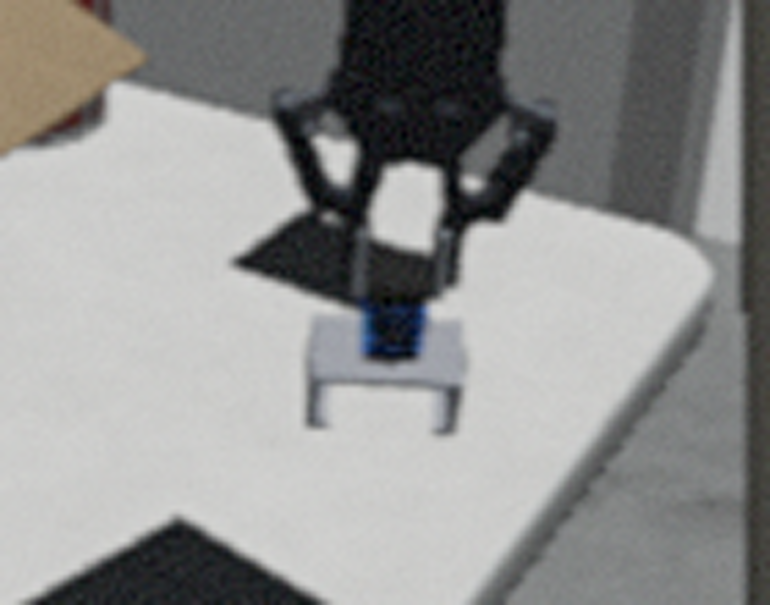

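View pics/o_t.png

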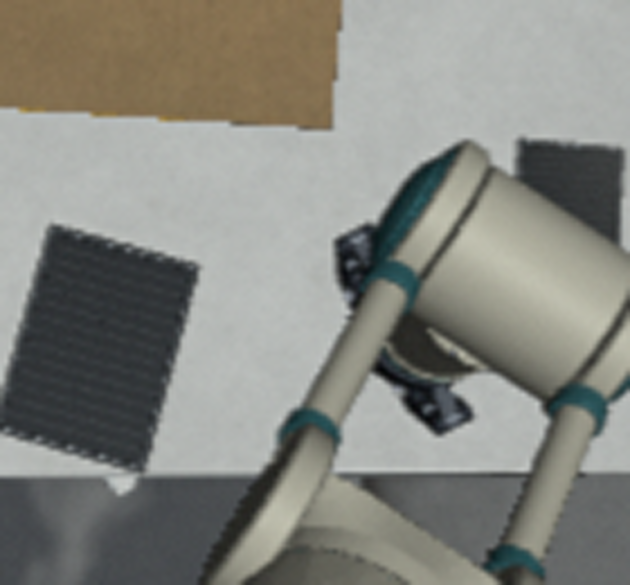

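It swung and slipped down onto its feet. The scene crop shows the feet at (315,428) and (445,433) with the grip upright. I'll open fully and raise clear so I can measure it.

Emit:
drive_tool(
  steps=[
    [0,0,-2,0,1],
    [0,0,-10,0,1],
    [0,0,-30,0,1],
    [0,0,-60,0,1],
    [0,-10,-80,0,1],
  ],
)

```text
clock: 7.65
position: [0.4339, -0.2087, 0.1746]
ee_rot: [0.001, 0.974, 0.227, -0.0]
contact_force: [0.2, 0.5, -0.3]
width: 0.0856
```

Emit:
drive_tool(
  steps=[
    [0,-30,0,0,1],
    [0,-70,0,0,1],
    [0,-110,0,0,1],
    [0,-140,0,0,1],
  ],
)

```text
clock: 8.05
position: [0.3704, -0.0814, 0.175]
ee_rot: [0.0, 0.974, 0.227, -0.0]
contact_force: [0.6, 0.2, 0.1]
width: 0.0853
```

```bash
python3 look.py scene 280 130 140 110 5.5 pics/p_s.png;python3 look.py top 260 170 140 130 4.5 pics/p_t.png
python3 - <<'E'
from h import *
import pickle
s=manip.get_image("scene");t=manip.get_image("top");cv2.imwrite("pics/P_scene.png",s);cv2.imwrite("pics/P_top.png",t)
E
```

```text
8.1 [367.1 -77.7 174.6] F [-2.7  2.6 -1. ] M [ 0.061  0.173 -0.023] w 85.5
8.15 [369.1 -80.1 174.8] F [-0.   0.3  0.6] M [ 0.025  0.03  -0.019] w 85.3
```

View pics/p_s.png

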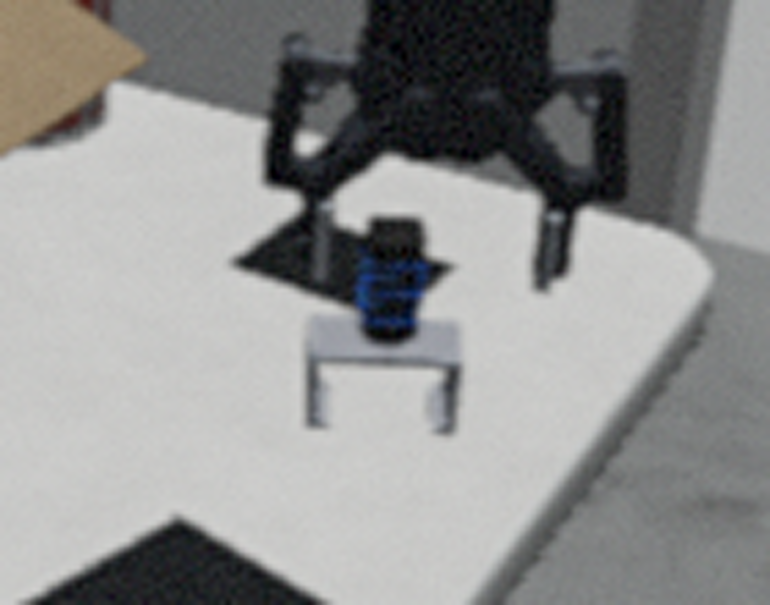

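View pics/p_t.png

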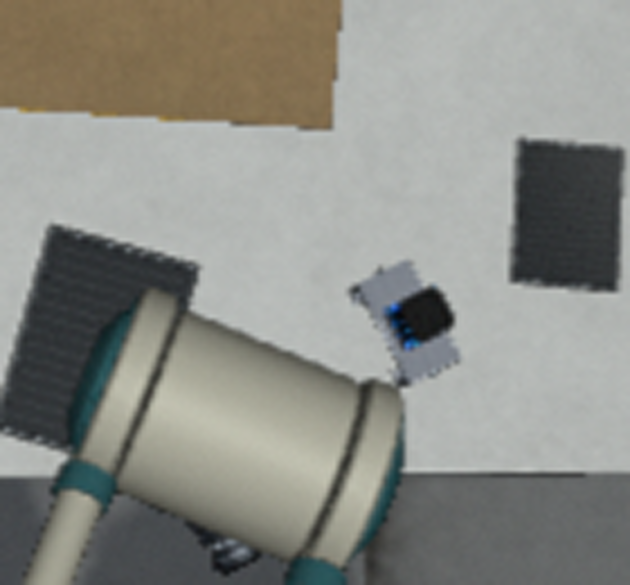

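```bash
cat > pf.py <<'E'
from fit import *
barT=rect(.04,.076,.045);gt=rect(.03,.03,.109)
legs=np.vstack([seg((sx*.02,sy*.038,0),(sx*.02,sy*.038,.045)) for sx in(-1,1) for sy in(-1,1)])
gl=np.vstack([seg((sx*.015,sy*.015,.05),(sx*.015,sy*.015,.109)) for sx in(-1,1) for sy in(-1,1)])
foot=np.vstack([rect2(-.02,.02,.0255,.038,0),rect2(-.02,.02,-.038,-.0255,0)])
A=np.vstack([barT,gt])
E
python3 - <<'E'
from pf import *
t=cv2.imread("pics/P_top.png");s=cv2.imread("pics/P_scene.png")
x0=(.455,-.23,-1.112)
o=onz("top",[260+425/4.5,170+313/4.5],.109)[0];print(o)
for n,im in(("top",t),("scene",s)):
    for nm,P in(("bar",barT),("grip",gt),("A",A)):
        r=fit(n,im,P,(o[0],o[1],-1.112),(.015,.015,.3));print(n,nm,r)
    overlay(im,n,[place(P,*r[0]) for P in(barT,gt,legs,gl,foot)],(260,170,140,110) if n=="top" else (280,130,140,110),5.5,f"pics/q_{n}.png")
E
```

```text
[ 0.45213922 -0.24678844  0.109     ]
top bar (array([ 0.45361478, -0.24897482, -1.13919454]), np.float64(-11.480874061584473))
top grip (array([ 0.45202799, -0.24544094, -1.12040573]), np.float64(-16.427165985107422))
top A (array([ 0.45233957, -0.24590738, -1.09095101]), np.float64(-13.889742851257324))
scene bar (array([ 0.45123171, -0.23832325, -1.16451886]), np.float64(-11.817022323608398))
scene grip (array([ 0.45229038, -0.24279793, -1.15768798]), np.float64(-15.753362655639648))
scene A (array([ 0.451242  , -0.23984122, -1.18543592]), np.float64(-13.595568656921387))
```

View pics/q_top.png

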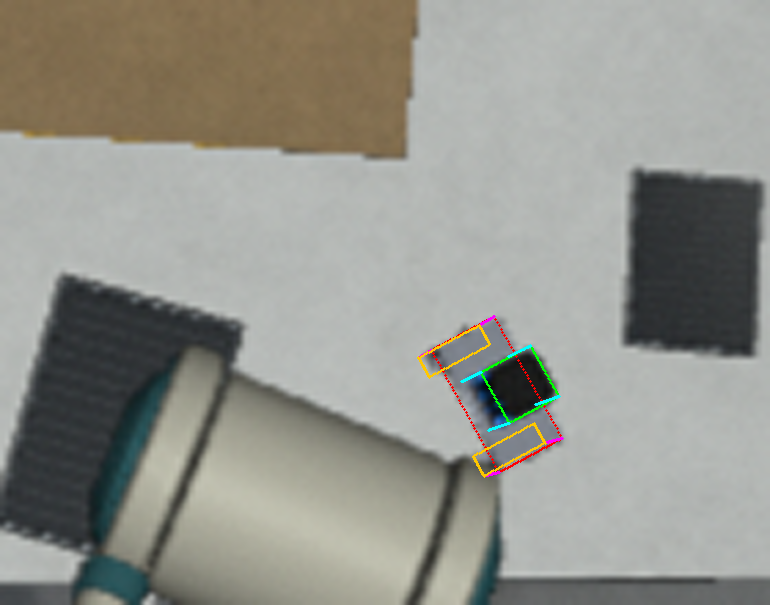

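View pics/q_scene.png

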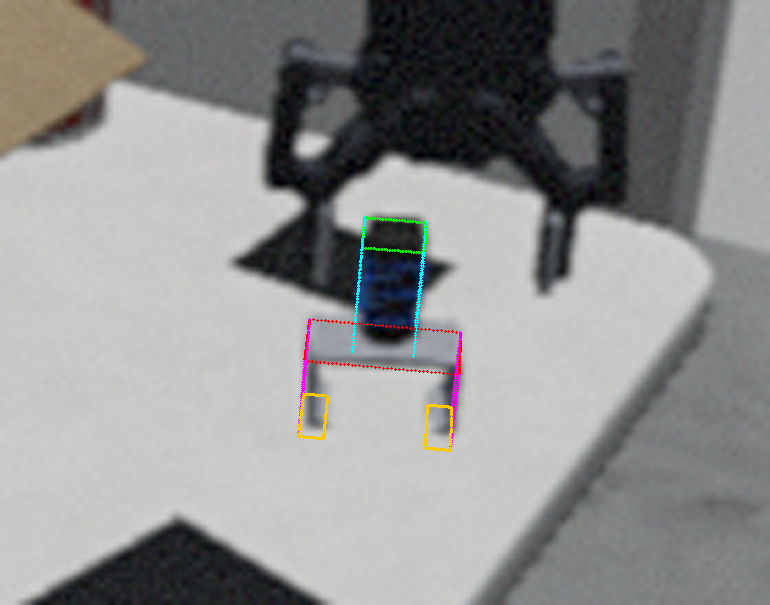

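```bash
python3 pl.py .4523 -.2459 .165 .466;python3 pl.py .4523 -.2459 .063 .466
```

```text
t 8.25 pos [372.3 -83.2 175.3] yaw 0.4602 q [-0.4   0.02  1.97 -0.    1.15 -0.86] F [ 0.3 -0.8 -0.2] w 85.4
shift [ -0.6 181.3  10.8] turn -0.006 |d| 182 tilt [ 0.002 -0.002 -1.   ]
t 8.25 pos [372.3 -83.2 175.3] yaw 0.4602 q [-0.4   0.02  1.97 -0.    1.15 -0.86] F [ 0.3 -0.8 -0.2] w 85.4
shift [ -0.6 180.9 112.8] turn -0.006 |d| 213 tilt [ 0.002 -0.002 -1.   ]
```

Emit:
drive_tool(
  steps=[
    [0,45,3,0,1],
    [0,90,6,0,1],
    [0,135,10,0,1],
    [-1,181,11,-0.006,1],
    [-1,181,11,-0.006,1],
  ],
)

```text
clock: 8.75
position: [0.4556, -0.2535, 0.1646]
ee_rot: [0.004, 0.973, 0.229, 0.002]
contact_force: [-0.8, 0.5, -0.7]
width: 0.0856
```

```bash
python3 pl.py .4523 -.2459 .063 .466
```

```text
t 8.75 pos [ 455.6 -253.5  164.6] yaw 0.4618 q [-0.64  0.24  1.73 -0.    1.16 -1.1 ] F [-0.8  0.5 -0.7] w 85.6
shift [  0.2  -9.2 101.5] turn -0.004 |d| 102 tilt [ 0.006 -0.008 -1.   ]
```

Emit:
drive_tool(
  steps=[
    [0,-5,10,0,1],
    [0,-8,20,0,1],
    [0,-8,20,0,1],
  ],
)

```text
clock: 9.05
position: [0.4509, -0.2458, 0.1429]
ee_rot: [0.003, 0.974, 0.229, 0.001]
contact_force: [-1.1, -0.3, 0.6]
width: 0.0855
```

```bash
python3 pl.py .4523 -.2459 .063 .466
```

```text
t 9.05 pos [ 450.9 -245.8  142.9] yaw 0.4613 q [-0.63  0.25  1.78 -0.    1.11 -1.09] F [-1.1 -0.3  0.6] w 85.5
shift [ 1.2  0.3 79.9] turn -0.005 |d| 80 tilt [ 0.002 -0.005 -1.   ]
```

Emit:
drive_tool(
  steps=[
    [1,0,20,-0.005,1],
    [1,0,40,-0.005,1],
    [1,0,60,-0.005,1],
    [1,0,78,-0.005,1],
    [1,0,80,-0.005,1],
  ],
)

```text
clock: 9.55
position: [0.4506, -0.2445, 0.0614]
ee_rot: [0.001, 0.973, 0.231, -0.001]
contact_force: [0.6, 0.1, 0.4]
width: 0.0854
```

```bash
python3 pl.py .4523 -.2459 .063 .466;python3 look.py scene 280 130 140 110 5.5 pics/r_s.png
```

```text
t 9.55 pos [ 450.6 -244.5   61.4] yaw 0.4668 q [-0.63  0.34  1.88 -0.    0.92 -1.1 ] F [0.6 0.1 0.4] w 85.4
shift [ 0.9  2.1 -1.6] turn 0.001 |d| 3 tilt [-0.001 -0.003 -1.   ]
9.6 [ 451.2 -244.9   62.2] F [ 0.2 -0.1  0.4] M [0.02  0.002 0.021] w 85.3
```

View pics/r_s.png

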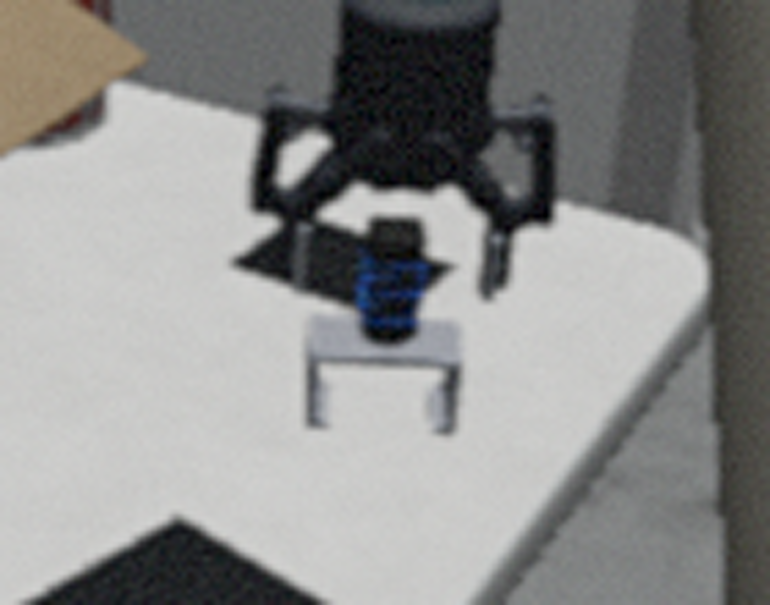

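Emit:
drive_tool(
  steps=[
    [0,1,0,0,1],
    [0,1,0,0,0.2],
    [0,1,0,0,-0.2],
    [0,1,0,0,-1],
    [0,1,0,0,-1],
  ],
  squeeze=20,
)

```text
clock: 10.1
position: [0.4518, -0.246, 0.0626]
ee_rot: [0.002, 0.973, 0.231, 0.0]
contact_force: [0.2, 0.5, 4.2]
width: 0.0296
```

Emit:
drive_tool(
  steps=[
    [0,0,0,0,-1],
    [0,0,0,0,-1],
    [0,0,0,0,-1],
    [0,0,-15,0,-1],
    [0,0,-30,0,-1],
  ],
  squeeze=100,
)

```text
clock: 10.6
position: [0.4508, -0.2451, 0.0919]
ee_rot: [0.001, 0.973, 0.231, -0.001]
contact_force: [0.2, -0.1, -2.9]
width: 0.0292
```

Emit:
drive_tool(
  steps=[
    [0,0,-35,0,-1],
    [0,0,-70,0,-1],
    [0,0,-110,0,-1],
    [0,0,-140,0,-1],
  ],
)

```text
clock: 11.0
position: [0.451, -0.2447, 0.2335]
ee_rot: [0.001, 0.973, 0.231, -0.001]
contact_force: [0.6, -0.9, -3.0]
width: 0.0293
```

```bash
python3 pl.py .40 .1 .24 .466;python3 look.py scene 240 80 200 160 4 pics/s_s.png;python3 look.py top 260 120 160 150 4 pics/s_t.png
```

```text
t 11.0 pos [ 451.  -244.7  233.5] yaw 0.4669 q [-0.63  0.18  1.63 -0.    1.33 -1.1 ] F [ 0.6 -0.9 -3. ] w 29.3
shift [ 109.6 -330.7   -7.2] turn 0.001 |d| 349 tilt [-0.001 -0.002 -1.   ]
11.05 [ 453.2 -246.3  238.2] F [ 1.5 -1.6  0.3] M [-0.055 -0.106  0.018] w 28.5
11.1 [ 453.  -246.2  235.7] F [ 0.6 -1.  -2.4] M [ 0.039 -0.076 -0.012] w 28.7
```

View pics/s_s.png

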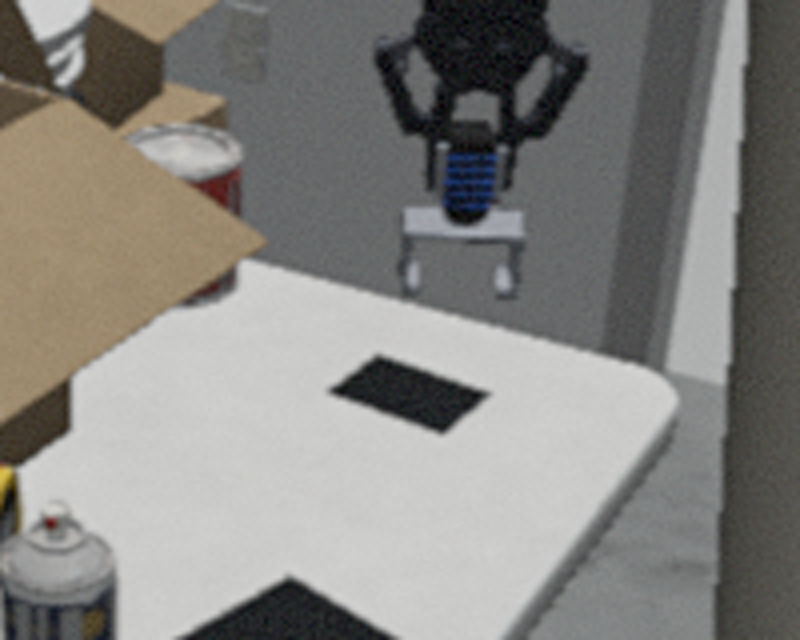

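View pics/s_t.png

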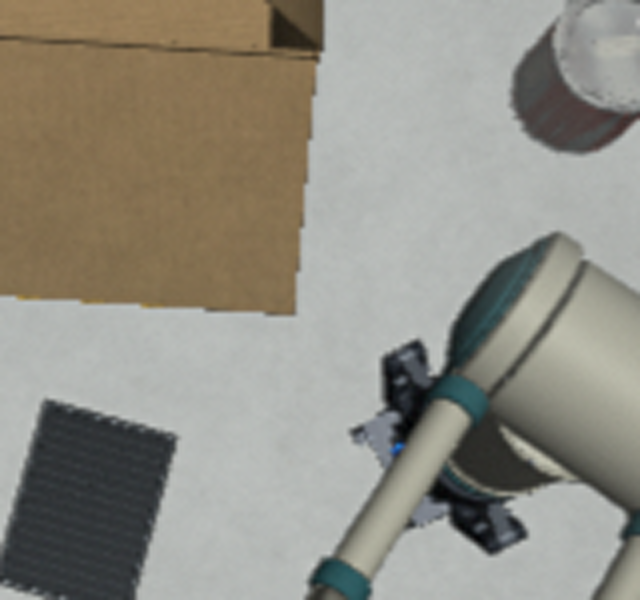

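```bash
python3 pl.py .42 -.03 .30 .9
```

```text
t 11.1 pos [ 453.  -246.2  235.7] yaw 0.4668 q [-0.63  0.18  1.63 -0.    1.33 -1.1 ] F [ 0.6 -1.  -2.4] w 28.7
shift [  67.9 -207.4  -66. ] turn -0.433 |d| 228 tilt [ 0.005 -0.007 -1.   ]
```

Emit:
drive_tool(
  steps=[
    [10,-30,-14,-0.07,-1],
    [24,-70,-30,-0.16,-1],
    [38,-115,-46,-0.25,-1],
    [53,-160,-60,-0.34,-1],
    [68,-207,-66,-0.43,-1],
  ],
)

```text
clock: 11.6
position: [0.4194, -0.0288, 0.299]
ee_rot: [0.004, 0.901, 0.435, 0.0]
contact_force: [1.2, 1.3, -2.8]
width: 0.0288
```

```bash
python3 pl.py .445 .16 .30 1.3
```

```text
t 11.6 pos [419.4 -28.8 299. ] yaw 0.8993 q [-0.23  0.    1.67 -0.01  1.46 -1.13] F [ 1.2  1.3 -2.8] w 28.8
shift [163.7 -97.4  -2.1] turn -0.401 |d| 190 tilt [ 0.004 -0.006 -1.   ]
```

Emit:
drive_tool(
  steps=[
    [33,-20,0,-0.08,-1],
    [66,-40,0,-0.16,-1],
    [100,-60,0,-0.24,-1],
    [132,-80,0,-0.32,-1],
    [164,-97,-2,-0.4,-1],
  ],
)

```text
clock: 12.1
position: [0.4438, 0.1615, 0.2972]
ee_rot: [0.003, 0.795, 0.606, -0.003]
contact_force: [0.7, 0.2, -1.1]
width: 0.0288
```

```bash
python3 pl.py .4897 .2646 .26 1.481
```

```text
t 12.1 pos [443.8 161.5 297.2] yaw 1.3033 q [ 0.21  0.09  1.58 -0.01  1.47 -1.1 ] F [ 0.7  0.2 -1.1] w 28.8
shift [111.8  16.9  36.4] turn -0.178 |d| 119 tilt [-0.001 -0.007 -1.   ]
```

Emit:
drive_tool(
  steps=[
    [25,4,5,-0.04,-1],
    [55,8,12,-0.09,-1],
    [85,13,20,-0.13,-1],
    [112,17,30,-0.178,-1],
    [112,17,36,-0.178,-1],
  ],
)

```text
clock: 12.6
position: [0.4898, 0.2674, 0.2563]
ee_rot: [0.001, 0.737, 0.676, -0.005]
contact_force: [0.6, -1.4, -3.3]
width: 0.029
```

Emit:
drive_tool(
  steps=[
    [0,0,0,0,-1],
    [0,0,0,0,-1],
  ],
)

```text
clock: 12.8
position: [0.4886, 0.2667, 0.2542]
ee_rot: [0.0, 0.737, 0.676, -0.007]
contact_force: [0.7, 0.2, -2.9]
width: 0.0289
```

```bash
python3 pl.py .4897 .2646 .17 1.481
python3 - <<'E'
from fit import *
for n in("scene","top"): cv2.imwrite(f"pics/T_{n}.png",manip.get_image(n))
E
python3 look.py scene 130 150 180 190 3.5 pics/t_s.png;python3 look.py top 100 130 180 150 4 pics/t_t.png
```

```text
t 12.8 pos [488.6 266.7 254.2] yaw 1.4841 q [ 0.38  0.24  1.49 -0.    1.42 -1.11] F [ 0.7  0.2 -2.9] w 28.9
shift [-1.1  2.1 84.2] turn 0.003 |d| 84 tilt [-0.01  -0.009 -1.   ]
12.95 [489.6 266.6 256.4] F [-0.1  0.  -2.6] M [ 0.001 -0.026  0.058] w 28.7
13.0 [489.8 266.7 256.7] F [ 0.8 -0.9 -2.7] M [-0.006 -0.016  0.083] w 29.0
```

View pics/t_s.png

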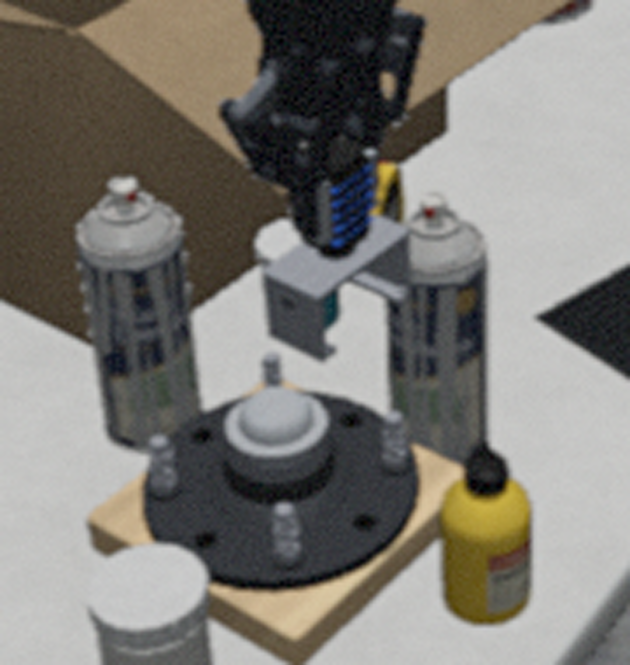

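View pics/t_t.png

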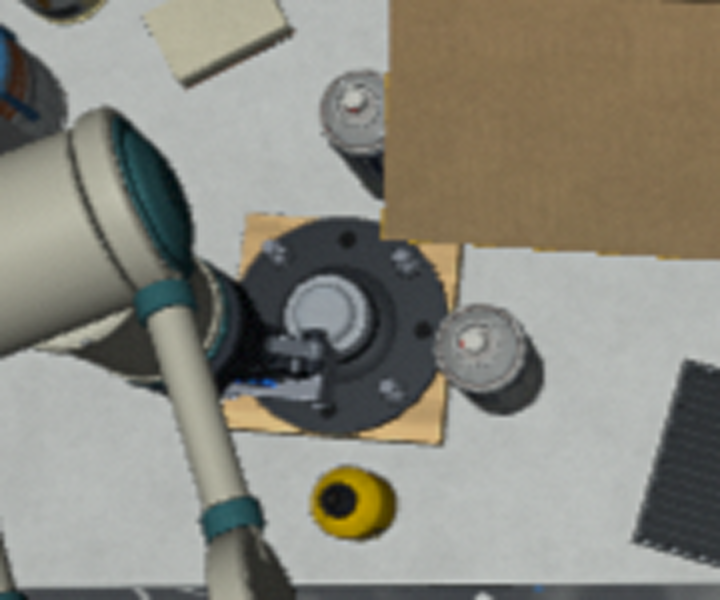

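```bash
cat >> pf.py <<'E'
def model(): return [barT,gt,legs,gl,foot]
def at(P,x,y,zf,yaw): return place(P,x,y,yaw)+[0,0,zf]
E
python3 - <<'E'
from pf import *
from pl import st
s,R,yaw=st();print(s["clock"],s["position"],yaw,R[:,2])
im=cv2.imread("pics/T_scene.png")
p=s["position"]
Ps=[at(P,p[0],p[1],p[2]-.0626,yaw-np.pi/2) for P in model()]
overlay(im,"scene",Ps,(190,170,80,80),8,"pics/u_s.png")
im=cv2.imread("pics/T_top.png")
overlay(im,"top",Ps,(140,180,80,80),8,"pics/u_t.png")
E
```

```text
13.0 [0.48978046 0.2667186  0.25672881] 1.4834859972027794 [-0.00493257 -0.00723504 -0.99996166]
```

View pics/u_s.png

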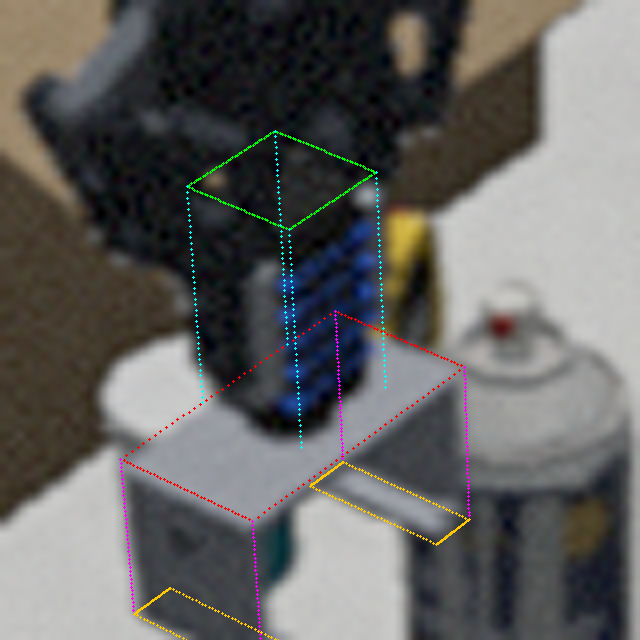

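View pics/u_t.png

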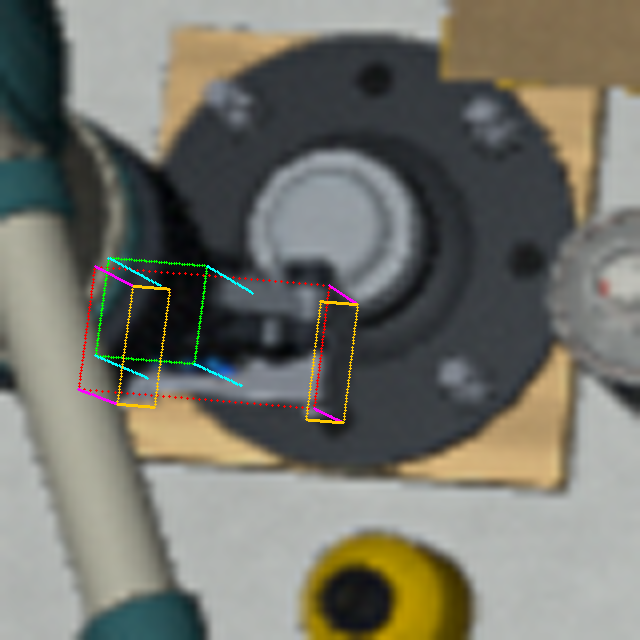

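```bash
python3 pl.py .4897 .2649 .165 1.481
```

```text
t 13.0 pos [489.8 266.7 256.7] yaw 1.4835 q [ 0.38  0.24  1.49 -0.    1.42 -1.11] F [ 0.8 -0.9 -2.7] w 29.0
shift [-1.1  0.5 91.7] turn 0.002 |d| 92 tilt [-0.005 -0.007 -1.   ]
```

Emit:
drive_tool(
  steps=[
    [-1,0,22,0.002,-1],
    [-1,0,45,0.002,-1],
    [-1,0,68,0.002,-1],
    [-1,0,88,0.002,-1],
    [-1,0,92,0.002,-1],
  ],
)

```text
clock: 13.5
position: [0.4877, 0.264, 0.163]
ee_rot: [0.0, 0.738, 0.675, -0.006]
contact_force: [-0.6, -0.9, -2.8]
width: 0.0289
```

Emit:
drive_tool(
  steps=[
    [0,0,0,0,-1],
    [0,0,0,0,-1],
  ],
)

```text
clock: 13.7
position: [0.4883, 0.264, 0.1642]
ee_rot: [0.001, 0.738, 0.674, -0.005]
contact_force: [-0.8, 0.5, -3.4]
width: 0.0289
```

```bash
cat > ov.py <<'E'
from pf import *
from pl import st
import sys
tag=sys.argv[1]; hx,hy,hyaw=.5495,.2595,-.09
ims={n:manip.get_image(n) for n in("scene","top")}
s,R,yaw=st();p=s["position"]
print(round(s["clock"],2),np.round(p*1e3,1),round(yaw,4),R[:,2].round(4),"F",s["contact_force"].round(1),"M",s["moment"].round(3),"w",round(s["width"]*1e3,1))
d=p[:2]-[hx,hy];c,sn=np.cos(hyaw),np.sin(hyaw)
print("in hub frame: x %.1f y %.1f mm, foot z %.1f, yaw err %.3f"%((c*d[0]+sn*d[1])*1e3,(-sn*d[0]+c*d[1])*1e3,(p[2]-.0626)*1e3,yaw-np.pi/2-hyaw))
Ps=[at(P,p[0],p[1],p[2]-.0626,yaw-np.pi/2) for P in(barT,legs,foot)]+[at(circ(.03,.0855),hx,hy,0,0),np.vstack([at(circ(.006,.082,20)+[a*.0495,b*.0495,0],hx,hy,0,hyaw) for a in(-1,1) for b in(-1,1)])] if 0 else [at(barT,p[0],p[1],p[2]-.0626,yaw-np.pi/2),at(foot,p[0],p[1],p[2]-.0626,yaw-np.pi/2),at(circ(.03,.0855),hx,hy,0,0)]
overlay(ims["scene"],"scene",Ps,(155,210,120,110),6,f"pics/{tag}_so.png")
overlay(ims["scene"],"scene",[],(155,210,120,110),6,f"pics/{tag}_s.png")
overlay(ims["top"],"top",Ps,(130,160,110,100),6,f"pics/{tag}_to.png")
E
python3 ov.py v
```

```text
13.8 [488.6 264.2 164.4] 1.4806 [-0.0062 -0.0078 -1.    ] F [ 0.1  0.9 -2.7] M [-0.016 -0.064  0.035] w 29.0
in hub frame: x -61.1 y -0.8 mm, foot z 101.8, yaw err -0.000
```

View pics/v_so.png

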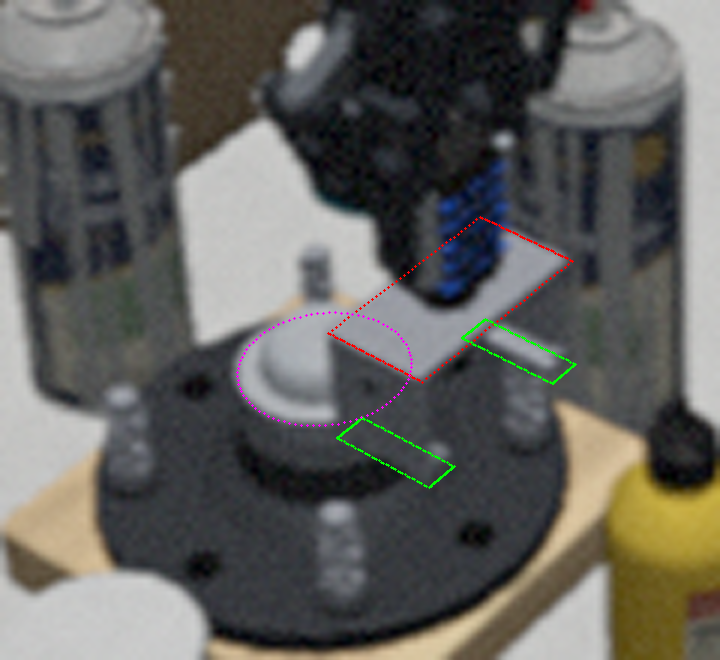

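View pics/v_to.png

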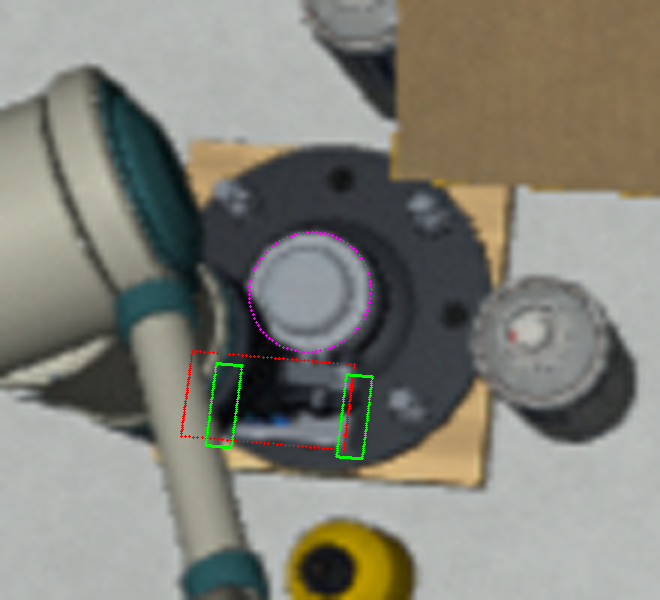

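Emit:
drive_tool(
  steps=[
    [1,0,8,0,-1],
    [1,0,16,0,-1],
    [1,0,24,0,-1],
    [1,0,30,0,-1],
    [1,0,30,0,-1],
  ],
)

```text
clock: 14.3
position: [0.4875, 0.2646, 0.1329]
ee_rot: [0.0, 0.738, 0.674, -0.006]
contact_force: [0.4, -0.2, -3.1]
width: 0.0288
```

Emit:
drive_tool(
  steps=[
    [0,0,0,0,-1],
  ],
)

```text
clock: 14.4
position: [0.4876, 0.2647, 0.1328]
ee_rot: [0.0, 0.738, 0.674, -0.006]
contact_force: [-0.2, -0.2, -2.8]
width: 0.029
```

```bash
python3 ov.py w
```

```text
14.5 [487.6 264.6 132.9] 1.4806 [-0.0091 -0.0089 -0.9999] F [ 0.1  0.3 -2.1] M [0.059 0.007 0.004] w 28.9
in hub frame: x -62.1 y -0.5 mm, foot z 70.3, yaw err -0.000
```

View pics/w_so.png

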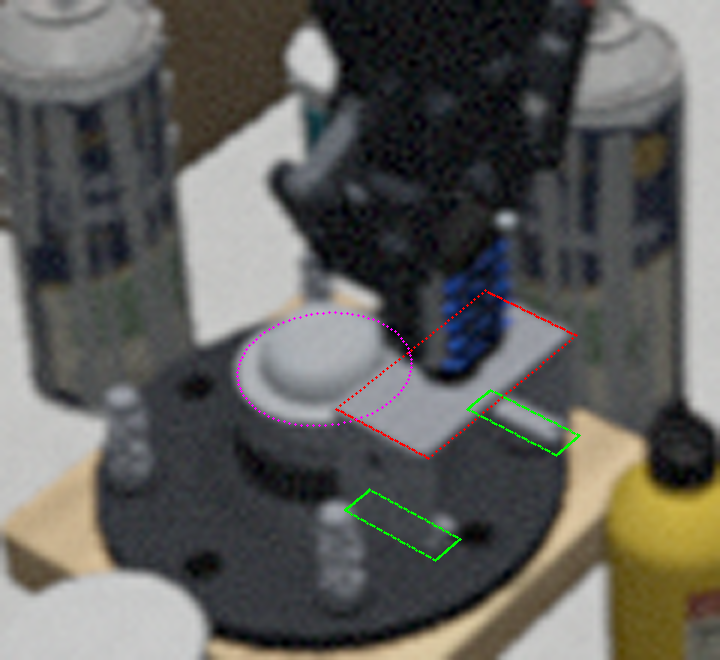

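View pics/w_to.png

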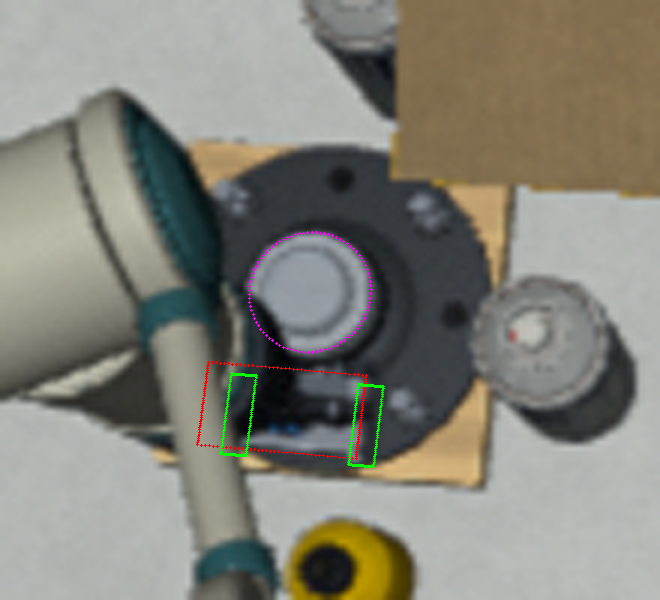

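Emit:
drive_tool(
  steps=[
    [0.5,0,-2,0,-1],
    [0.5,6,-2,0,-1],
    [0.5,13,-2,0,-1],
    [0.5,20,-2,0,-1],
    [0.5,26,-2,0,-1],
  ],
)

```text
clock: 15.0
position: [0.5146, 0.2627, 0.1347]
ee_rot: [0.0, 0.738, 0.674, -0.006]
contact_force: [-0.2, 0.6, -2.6]
width: 0.0288
```

```bash
python3 ov.py x
```

```text
15.1 [514.9 262.7 134.6] 1.4799 [-0.0082 -0.0089 -0.9999] F [-0.1 -0.6 -2.8] M [ 0.054 -0.011  0.056] w 28.8
in hub frame: x -34.7 y 0.0 mm, foot z 72.0, yaw err -0.001
```

View pics/x_so.png

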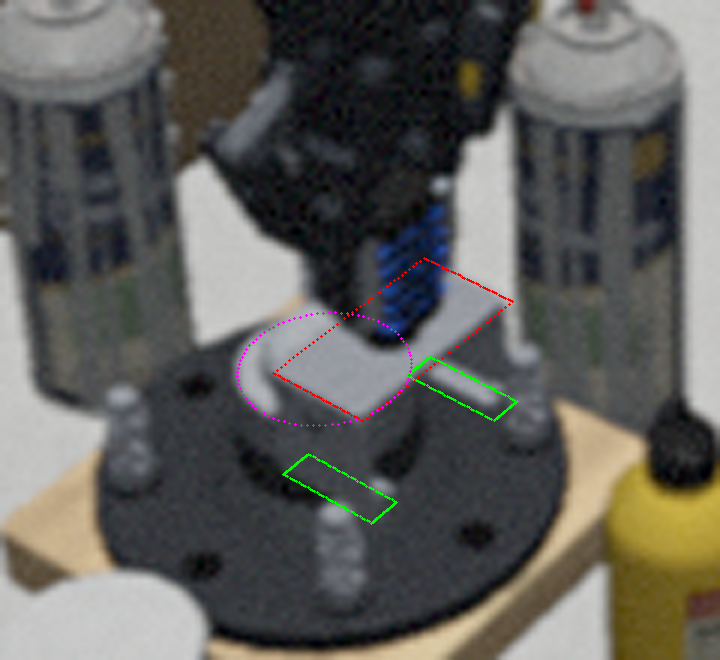

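View pics/x_to.png

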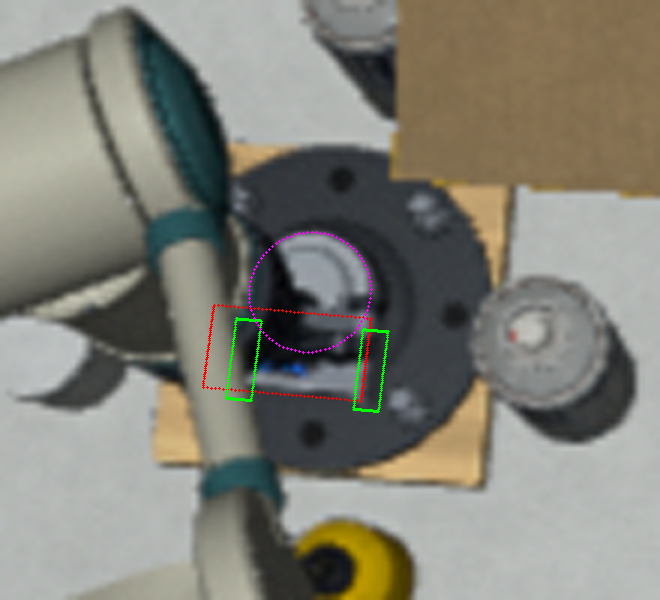

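Emit:
drive_tool(
  steps=[
    [0,6,0,0,-1],
    [0,12,0,0,-1],
    [0,18,0,0,-1],
    [0,23,0,0,-1],
  ],
)

```text
clock: 15.5
position: [0.5385, 0.2605, 0.1344]
ee_rot: [0.001, 0.739, 0.674, -0.006]
contact_force: [0.3, -0.0, -2.8]
width: 0.0286
```

Emit:
drive_tool(
  steps=[
    [0,4,0,0,-1],
    [0,8,0,0,-1],
    [0,11,0,0,-1],
    [0,11,0,0,-1],
  ],
)

```text
clock: 15.9
position: [0.5499, 0.2595, 0.1343]
ee_rot: [0.001, 0.739, 0.674, -0.006]
contact_force: [0.7, -0.2, -2.6]
width: 0.0289
```

```bash
python3 ov.py y
```

```text
16.0 [549.3 259.5 134.3] 1.4798 [-0.0084 -0.0088 -0.9999] F [-0.3 -1.  -2.8] M [ 0.004 -0.022 -0.036] w 28.9
in hub frame: x -0.2 y -0.0 mm, foot z 71.7, yaw err -0.001
```

View pics/y_so.png

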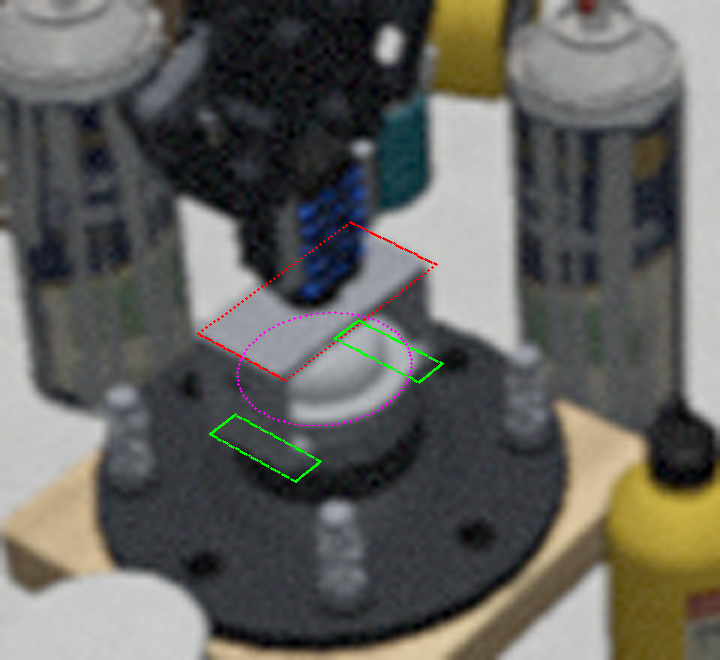

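View pics/y_s.png

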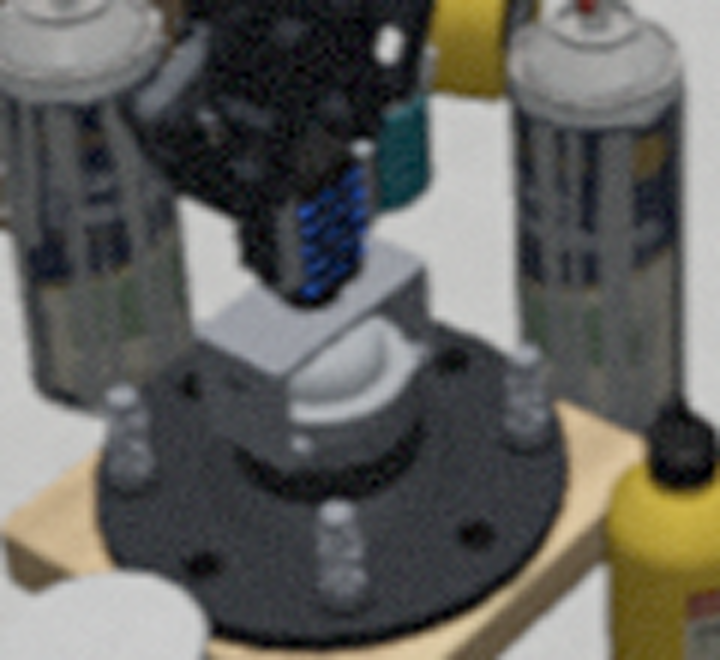

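View pics/y_to.png

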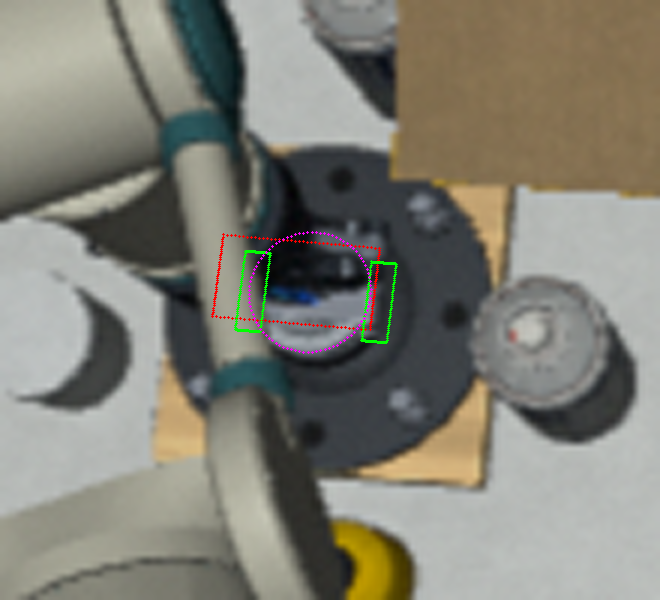

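Emit:
drive_tool(
  steps=[
    [0,0,-2,0,-1],
    [0,0,-4,0,-1],
    [0,0,-6,0,-1],
    [0,0,-7.5,0,-1],
    [0,0,-7.5,0,-1],
  ],
  squeeze=120,
)

```text
clock: 16.5
position: [0.5494, 0.2597, 0.142]
ee_rot: [0.001, 0.739, 0.674, -0.006]
contact_force: [0.6, -0.1, -4.0]
width: 0.0286
```

```bash
python3 ov.py z
```

```text
16.6 [549.4 259.6 141.8] 1.4798 [-0.0083 -0.0087 -0.9999] F [-0.3  0.9 -3.7] M [ 0.046 -0.043 -0.026] w 28.9
in hub frame: x -0.1 y 0.1 mm, foot z 79.2, yaw err -0.001
```

View pics/z_s.png

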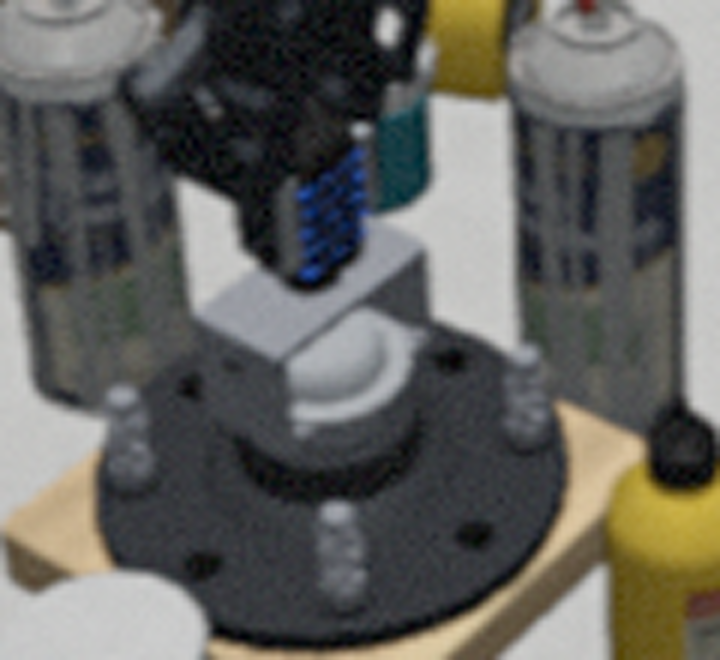

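Emit:
drive_tool(
  steps=[
    [0,0,-1.5,0,-1],
    [0,0,-3,0,-1],
    [0,0,-4.5,0,-1],
    [0,0,-6,0,-1],
    [0,0,-7.5,0,-1],
  ],
)

```text
clock: 17.1
position: [0.5491, 0.2595, 0.1484]
ee_rot: [0.0, 0.739, 0.674, -0.007]
contact_force: [0.2, 0.6, -13.7]
width: 0.0288
```

```bash
python3 ov.py aa
```

```text
17.2 [549.3 259.8 150. ] 1.4798 [-0.0086 -0.0086 -0.9999] F [-1.   0.1 -2.5] M [ 0.01   0.061 -0.003] w 28.9
in hub frame: x -0.2 y 0.3 mm, foot z 87.4, yaw err -0.001
```

View pics/aa_s.png

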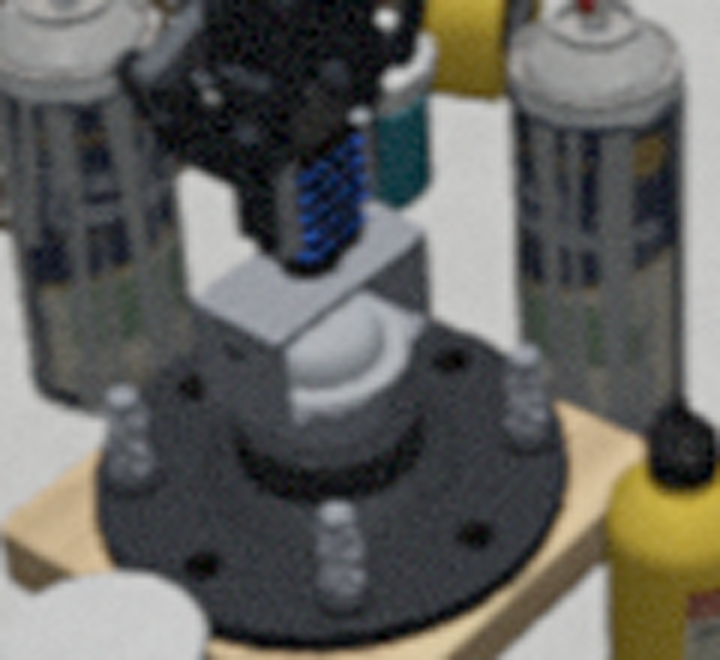

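Emit:
drive_tool(
  steps=[
    [0,0,-3,0,-1],
    [0,0,-7,0,-1],
    [0,0,-11,0,-1],
    [0,0,-16,0,-1],
    [0,0,-20,0,-1],
  ],
)

```text
clock: 17.7
position: [0.5497, 0.26, 0.171]
ee_rot: [0.001, 0.739, 0.674, -0.006]
contact_force: [0.4, 0.2, -3.4]
width: 0.0284
```

Emit:
drive_tool(
  steps=[
    [0,0,-5,0,-1],
    [0,0,-11,0,-1],
    [0,0,-18,0,-1],
    [0,0,-25,0,-1],
    [0,0,-30,0,-1],
  ],
)

```text
clock: 18.2
position: [0.5502, 0.2604, 0.2018]
ee_rot: [0.001, 0.739, 0.674, -0.005]
contact_force: [-0.2, 0.6, -4.3]
width: 0.0284
```

```bash
python3 ov.py ab
```

```text
18.3 [550.5 260.5 202. ] 1.4798 [-0.0057 -0.0076 -1.    ] F [ 0.5 -0.2 -3.8] M [ 0.065  0.021 -0.031] w 28.5
in hub frame: x 0.9 y 1.1 mm, foot z 139.4, yaw err -0.001
```

View pics/ab_s.png

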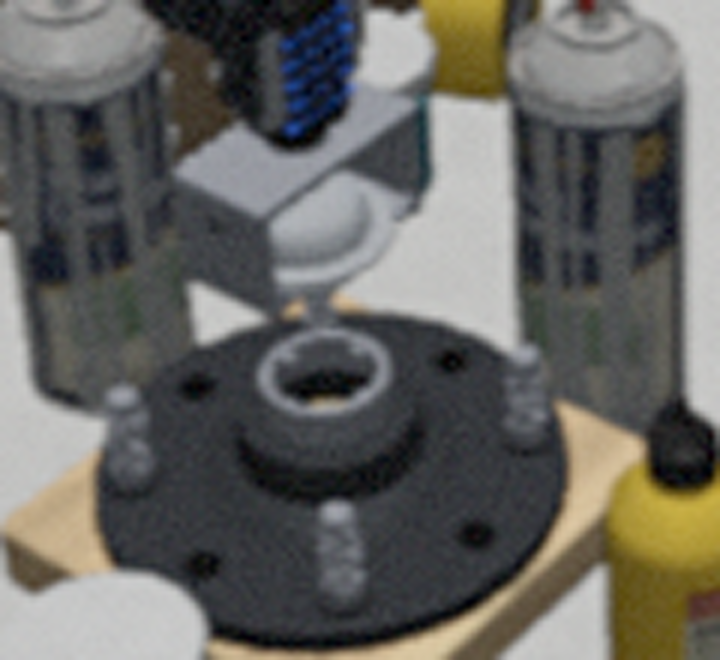

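View pics/ab_to.png

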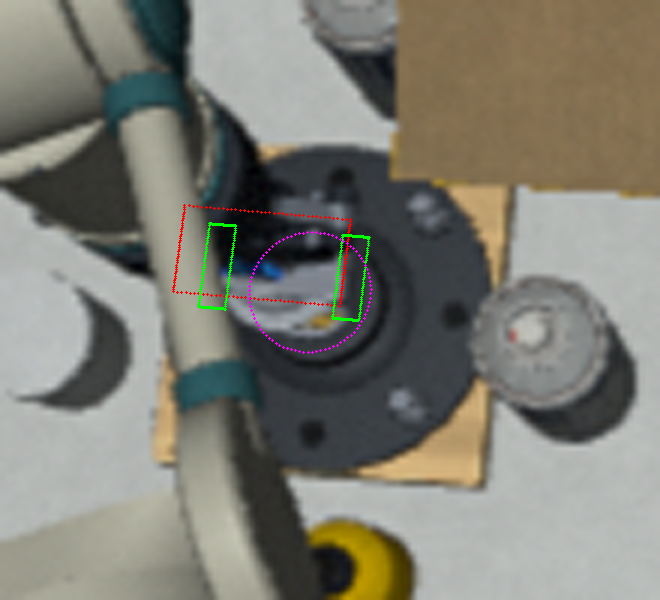

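Emit:
drive_tool(
  steps=[
    [0,0,-8,0,-1],
    [0,-2,-22,0,-1],
    [0,-5,-38,0,-1],
    [0,-10,-56,0,-1],
    [0,-17,-72,0,-1],
  ],
)

```text
clock: 18.8
position: [0.5342, 0.2626, 0.276]
ee_rot: [0.001, 0.739, 0.674, -0.004]
contact_force: [1.0, -0.8, -3.8]
width: 0.0289
```

Emit:
drive_tool(
  steps=[
    [0,-10,-12,0,-1],
    [0,-23,-18,0,-1],
    [0,-38,-20,0,-1],
    [0,-52,-20,0,-1],
    [0,-62,-20,0,-1],
  ],
)

```text
clock: 19.3
position: [0.4702, 0.2684, 0.2957]
ee_rot: [0.001, 0.738, 0.674, -0.005]
contact_force: [-0.2, 0.9, -2.9]
width: 0.0291
```

```bash
python3 pl.py .44 .1 .29 .9
```

```text
t 19.3 pos [470.2 268.4 295.7] yaw 1.4802 q [ 0.39  0.2   1.45 -0.    1.5  -1.09] F [-0.2  0.9 -2.9] w 29.1
shift [-170.4  -14.8    7.2] turn 0.58 |d| 171 tilt [-0.006 -0.008 -1.   ]
```

Emit:
drive_tool(
  steps=[
    [-8,-1,0,0.05,-1],
    [-24,-2,0,0.12,-1],
    [-44,-4,2,0.19,-1],
    [-66,-6,3,0.26,-1],
    [-88,-8,4,0.33,-1],
  ],
)

```text
clock: 19.8
position: [0.453, 0.1808, 0.2916]
ee_rot: [0.001, 0.84, 0.543, -0.005]
contact_force: [-0.3, -0.4, -3.9]
width: 0.0288
```

```bash
python3 pl.py .44 .07 .29 .8
```

```text
t 19.8 pos [453.  180.8 291.6] yaw 1.148 q [ 0.24  0.12  1.56 -0.01  1.47 -0.91] F [-0.3 -0.4 -3.9] w 28.8
shift [-106.3   33.6    2.6] turn 0.348 |d| 112 tilt [-0.008 -0.008 -1.   ]
```

Emit:
drive_tool(
  steps=[
    [-21,7,0,0.07,-1],
    [-42,13,0,0.14,-1],
    [-63,20,1,0.21,-1],
    [-84,27,2,0.28,-1],
    [-105,33,2,0.35,-1],
  ],
)

```text
clock: 20.3
position: [0.439, 0.0708, 0.2898]
ee_rot: [0.002, 0.922, 0.387, -0.006]
contact_force: [-0.1, 0.0, -3.7]
width: 0.0286
```

```bash
python3 pl.py .44 -.036 .25 .4; python3 look.py scene 180 100 250 180 3 pics/ac_s.png
```

```text
t 20.3 pos [439.   70.8 289.8] yaw 0.7953 q [ 0.01  0.05  1.64 -0.01  1.46 -0.78] F [-0.1  0.  -3.7] w 28.6
shift [-75.1  75.5  40.7] turn 0.395 |d| 114 tilt [-0.009 -0.008 -1.   ]
20.35 [438.3  67.5 290. ] F [-0.6 -3.7 -3.9] M [-0.326 -0.018 -0.012] w 29.1
```

View pics/ac_s.png

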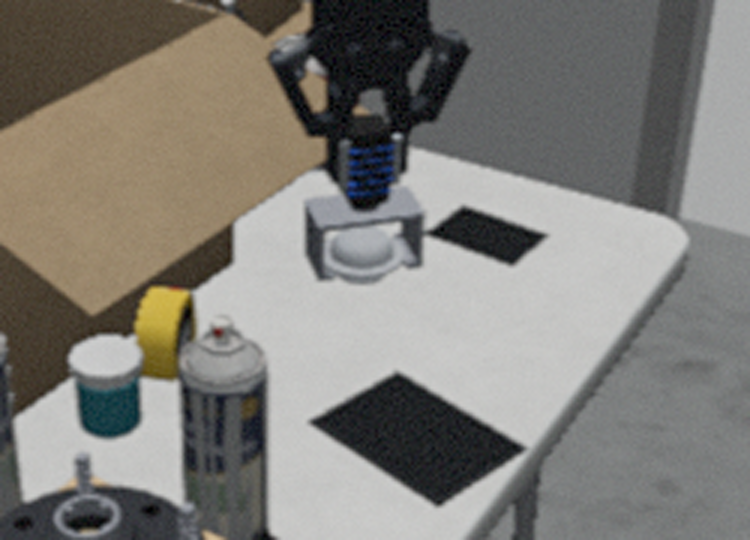

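```bash
python3 pl.py .44 -.036 .25 .4
```

```text
t 20.35 pos [438.3  67.5 290. ] yaw 0.7918 q [ 0.01  0.05  1.64 -0.01  1.46 -0.78] F [-0.6 -3.7 -3.9] w 29.1
shift [-71.8  73.8  41.3] turn 0.392 |d| 111 tilt [-0.01  -0.013 -1.   ]
```

Emit:
drive_tool(
  steps=[
    [-8,8,3,0.07,-1],
    [-23,23,10,0.14,-1],
    [-40,40,20,0.22,-1],
    [-56,57,31,0.3,-1],
    [-66,68,37,0.36,-1],
  ],
)

```text
clock: 20.85
position: [0.4387, -0.0286, 0.2529]
ee_rot: [0.005, 0.977, 0.213, -0.007]
contact_force: [-0.2, 0.8, -4.9]
width: 0.0289
```

```bash
python3 pl.py .44 -.036 .2 0
```

```text
t 20.85 pos [438.7 -28.6 252.9] yaw 0.4286 q [-0.21  0.06  1.72 -0.02  1.37 -0.64] F [-0.2  0.8 -4.9] w 28.9
shift [-1.   6.8 52.9] turn 0.429 |d| 53 tilt [-0.012 -0.014 -1.   ]
```

Emit:
drive_tool(
  steps=[
    [-1,4,6,0.07,-1],
    [-1,7,14,0.16,-1],
    [-1,7,24,0.25,-1],
    [-1,7,34,0.34,-1],
    [-1,7,42,0.41,-1],
  ],
)

```text
clock: 21.35
position: [0.4393, -0.0355, 0.2099]
ee_rot: [0.007, 1.0, 0.008, -0.007]
contact_force: [-0.2, -0.4, -4.5]
width: 0.0288
```

Emit:
drive_tool(
  steps=[
    [0,0,2,0.01,-1],
    [0,0,2,0.01,-1],
    [0,0,2,0.01,-1],
  ],
)

```text
clock: 21.65
position: [0.4393, -0.0354, 0.2081]
ee_rot: [0.007, 1.0, 0.004, -0.006]
contact_force: [0.7, 0.1, -3.4]
width: 0.0287
```

```bash
python3 pl.py .44 -.036 .1 0; python3 look.py scene 220 120 200 150 4 pics/ad_s.png
```

```text
t 21.65 pos [439.3 -35.4 208.1] yaw 0.007 q [-0.23  0.09  1.8  -0.02  1.26 -0.23] F [ 0.7  0.1 -3.4] w 28.7
shift [  2.1  -0.8 108. ] turn 0.007 |d| 108 tilt [-0.013 -0.013 -1.   ]
21.7 [439.5 -35.5 208.3] F [ 0.1 -0.1 -4.5] M [ 0.043 -0.085  0.03 ] w 28.7
```

View pics/ad_s.png

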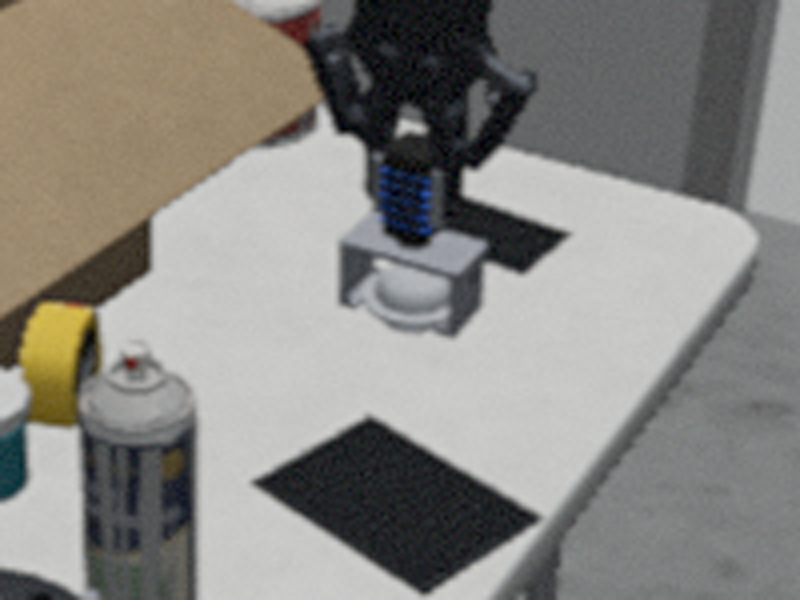

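Emit:
drive_tool(
  steps=[
    [0,0,10,0,-1],
    [1,0,28,0,-1],
    [1,0,48,0,-1],
    [2,-1,68,0,-1],
    [2,-1,84,0,-1],
  ],
)

```text
clock: 22.2
position: [0.4401, -0.0355, 0.1229]
ee_rot: [0.007, 1.0, 0.004, -0.006]
contact_force: [0.0, 0.8, -4.7]
width: 0.0287
```

Emit:
drive_tool(
  steps=[
    [0,0,12,0,-1],
    [0,0,24,0,-1],
    [0,0,34,0,-1],
    [0,0,40,0,-1],
    [0,0,40,0,-1],
  ],
)

```text
clock: 22.7
position: [0.4391, -0.0359, 0.0822]
ee_rot: [0.006, 1.0, 0.004, -0.007]
contact_force: [-0.7, -0.1, -4.7]
width: 0.029
```

```bash
python3 pl.py .44 -.036 .08 0; python3 look.py scene 250 170 150 110 5 pics/ae_s.png
```

```text
t 22.7 pos [439.1 -35.9  82.2] yaw 0.0071 q [-0.23  0.23  2.   -0.02  0.93 -0.22] F [-0.7 -0.1 -4.7] w 29.0
shift [1.  0.1 2.2] turn 0.007 |d| 2 tilt [-0.014 -0.013 -1.   ]
22.75 [439.5 -36.   82.7] F [ 1.   0.3 -3.6] M [0.02  0.015 0.02 ] w 28.9
```

View pics/ae_s.png

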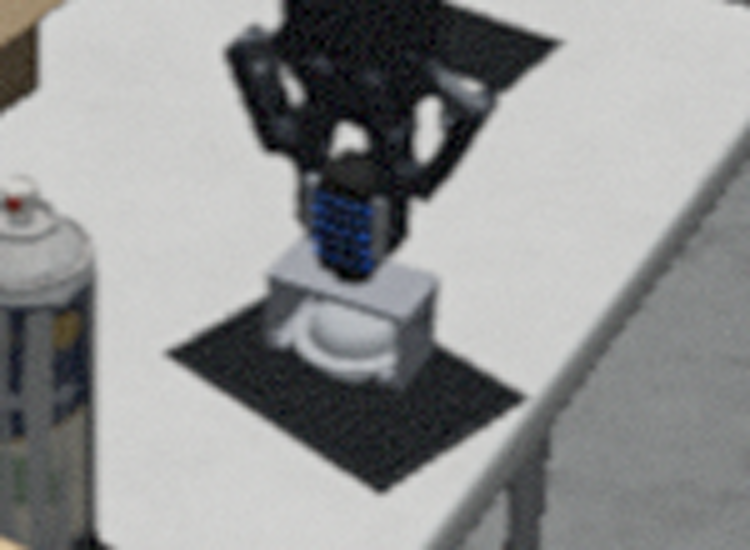

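Emit:
drive_tool(
  steps=[
    [0,0,3,0,-1],
    [0,0,6,0,-1],
    [0,0,8,0,-1],
    [0,0,10,0,-1],
    [0,0,10,0,-1],
  ],
)

```text
clock: 23.25
position: [0.4394, -0.0361, 0.0727]
ee_rot: [0.007, 1.0, 0.004, -0.007]
contact_force: [1.1, 0.3, -2.4]
width: 0.0284
```

Emit:
drive_tool(
  steps=[
    [0,0,1,0,-1],
    [0,0,2,0,-1],
    [0,0,3,0,-1],
    [0,0,3,0,-1],
  ],
)

```text
clock: 23.65
position: [0.4392, -0.0361, 0.0696]
ee_rot: [0.007, 1.0, 0.004, -0.007]
contact_force: [-0.3, -0.3, -2.1]
width: 0.0289
```

```bash
python3 pl.py .44 -.036 .069 0; python3 look.py scene 250 170 150 110 5 pics/af_s.png;for i in 1 2 3; do python3 pl.py .44 -.036 .069 0; done
```

```text
t 23.65 pos [439.2 -36.1  69.6] yaw 0.0072 q [-0.23  0.24  2.01 -0.02  0.89 -0.22] F [-0.3 -0.3 -2.1] w 28.9
shift [ 0.8 -0.1  0.6] turn 0.007 |d| 1 tilt [-0.014 -0.013 -1.   ]
23.7 [439.3 -36.2  69.6] F [ 0.4 -0.4 -2. ] M [ 0.092 -0.004  0.04 ] w 28.8
t 23.7 pos [439.3 -36.2  69.6] yaw 0.0072 q [-0.23  0.24  2.01 -0.02  0.89 -0.22] F [ 0.4 -0.4 -2. ] w 28.8
shift [ 0.7 -0.2  0.6] turn 0.007 |d| 1 tilt [-0.013 -0.013 -1.   ]
t 23.7 pos [439.3 -36.2  69.6] yaw 0.0072 q [-0.23  0.24  2.01 -0.02  0.89 -0.22] F [ 0.4 -0.4 -2. ] w 28.8
shift [ 0.7 -0.2  0.6] turn 0.007 |d| 1 tilt [-0.013 -0.013 -1.   ]
t 23.7 pos [439.3 -36.2  69.6] yaw 0.0072 q [-0.23  0.24  2.01 -0.02  0.89 -0.22] F [ 0.4 -0.4 -2. ] w 28.8
shift [ 0.7 -0.2  0.6] turn 0.007 |d| 1 tilt [-0.013 -0.013 -1.   ]
```

View pics/af_s.png

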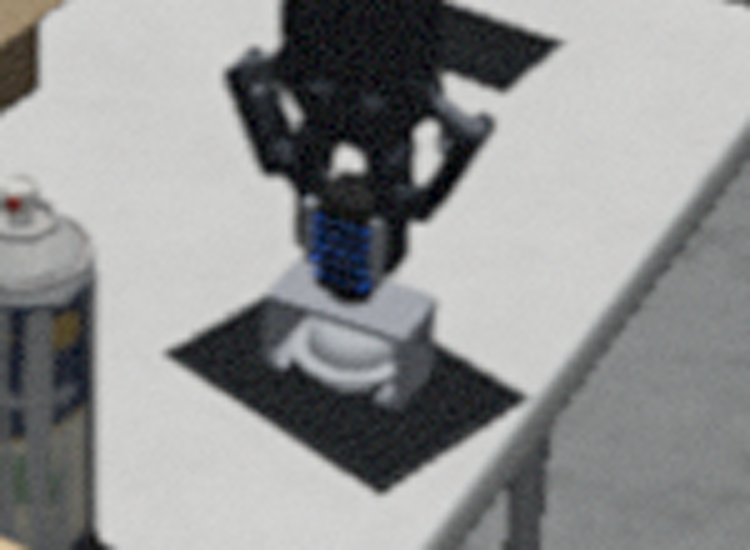

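Emit:
drive_tool(
  steps=[
    [0,0,0.8,0,-1],
    [0,3,0.8,0,-1],
    [0,8,0.9,0,-1],
    [0,14,1,0,-1],
    [0,20,1,0,-1],
  ],
)

```text
clock: 24.2
position: [0.4395, -0.0568, 0.0689]
ee_rot: [0.007, 1.0, 0.004, -0.007]
contact_force: [-0.1, -0.3, -2.5]
width: 0.0285
```

```bash
python3 pl.py .44 -.036 .069 0; python3 look.py scene 250 170 150 110 5 pics/ag_s.png
```

```text
t 24.2 pos [439.5 -56.8  68.9] yaw 0.0071 q [-0.27  0.25  2.01 -0.02  0.89 -0.27] F [-0.1 -0.3 -2.5] w 28.5
shift [  0.6 -20.8  -0.4] turn 0.007 |d| 21 tilt [-0.013 -0.013 -1.   ]
24.25 [439.8 -57.7  69. ] F [-1.1 -0.5 -2.9] M [-0.002 -0.004 -0.026] w 28.9
```

View pics/ag_s.png

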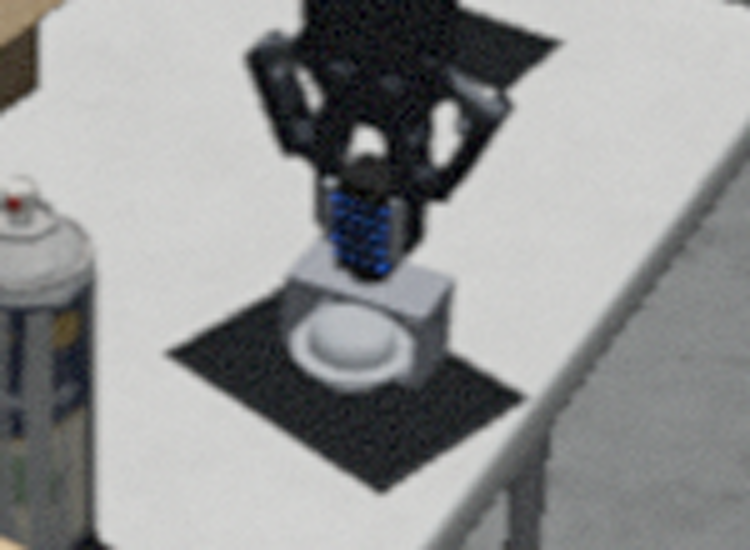

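Emit:
drive_tool(
  steps=[
    [0,6,0.1,0,-1],
    [0,14,0.2,0,-1],
    [0,22,0.3,0,-1],
    [0,30,0.4,0,-1],
    [0,38,0.5,0,-1],
  ],
)

```text
clock: 24.75
position: [0.44, -0.0965, 0.069]
ee_rot: [0.007, 1.0, 0.003, -0.007]
contact_force: [-0.1, 0.4, -2.5]
width: 0.0287
```

Emit:
drive_tool(
  steps=[
    [0,10,0.1,0,-1],
    [0,24,0.3,0,-1],
    [0,40,0.5,0,-1],
    [0,56,0.7,0,-1],
    [0,70,0.9,0,-1],
  ],
)

```text
clock: 25.25
position: [0.4405, -0.1681, 0.0691]
ee_rot: [0.007, 1.0, 0.003, -0.006]
contact_force: [0.7, -0.4, -3.3]
width: 0.0282
```

```bash
python3 pl.py .44 -.17 .064 0; python3 look.py scene 250 150 150 120 5 pics/ah_s.png;python3 look.py top 250 200 120 90 6 pics/ah_t.png
```

```text
t 25.25 pos [ 440.5 -168.1   69.1] yaw 0.0063 q [-0.5   0.28  1.96 -0.02  0.91 -0.49] F [ 0.7 -0.4 -3.3] w 28.2
shift [-0.5  1.8  5.1] turn 0.006 |d| 5 tilt [-0.013 -0.015 -1.   ]
25.3 [ 441.2 -170.3   69.2] F [ 0.4 -2.4 -2.8] M [-0.151 -0.032  0.049] w 28.8
25.35 [ 441.1 -168.8   69.2] F [ 0.6  0.2 -2.4] M [ 0.012 -0.032  0.025] w 29.3
```

View pics/ah_s.png

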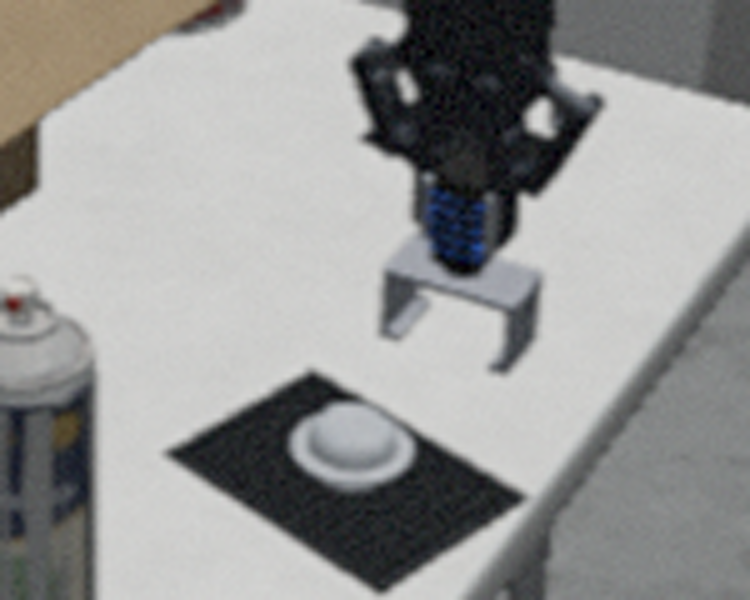

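View pics/ah_t.png

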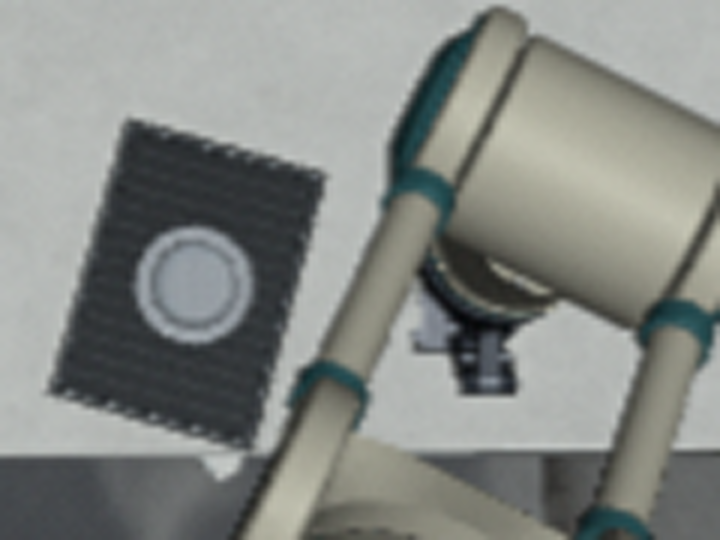

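Emit:
drive_tool(
  steps=[
    [0,4,1,0,-1],
    [0,6,3,0,-1],
    [0,6,5,0,-1],
    [0,6,6,0,-1],
    [0,6,6,0,-1],
  ],
)

```text
clock: 25.85
position: [0.4409, -0.1745, 0.0634]
ee_rot: [0.008, 1.0, 0.003, -0.006]
contact_force: [-1.4, -0.3, -1.1]
width: 0.0288
```

```bash
python3 pl.py .44 -.17 .064 0
```

```text
t 25.85 pos [ 440.9 -174.5   63.4] yaw 0.0053 q [-0.51  0.29  1.96 -0.02  0.89 -0.5 ] F [-1.4 -0.3 -1.1] w 28.8
shift [-0.9 -4.5 -0.6] turn 0.005 |d| 5 tilt [-0.012 -0.015 -1.   ]
```

Touching. I'll lower a little more, then release.

Emit:
drive_tool(
  steps=[
    [0,0,0.8,0,-1],
    [0,0,0.8,0,-0.28],
    [0,0,0.8,0,-0.15],
    [0,0,0.5,0,0.3],
    [0,0,0,0,1],
  ],
  squeeze=20,
)

```text
clock: 26.35
position: [0.4411, -0.1744, 0.0634]
ee_rot: [0.008, 1.0, 0.003, -0.006]
contact_force: [0.8, 1.3, -0.2]
width: 0.0639
```

Emit:
drive_tool(
  steps=[
    [0,0,0,0,1],
    [0,0,0,0,1],
    [0,0,0,0,1],
  ],
)

```text
clock: 26.65
position: [0.4411, -0.1745, 0.0634]
ee_rot: [0.008, 1.0, 0.003, -0.006]
contact_force: [-0.2, 0.5, 0.2]
width: 0.0854
```

```bash
python3 look.py scene 250 130 150 120 5 pics/ai_s.png
```

```text
26.7 [ 441.1 -174.5   63.4] F [-0.3 -0.6  0.7] M [ 0.012 -0.014  0.039] w 85.1
```

View pics/ai_s.png

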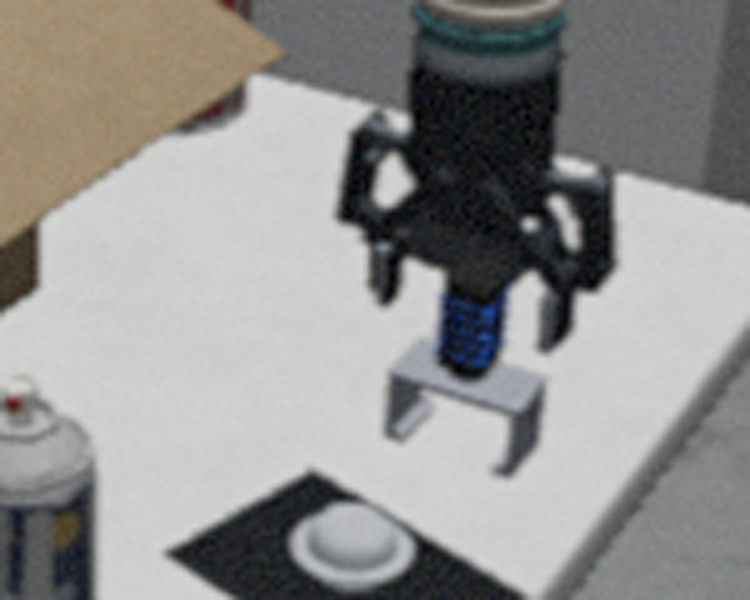

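Released and standing. Now I'll raise straight up and clear.

Emit:
drive_tool(
  steps=[
    [-1,0,-20,0,1],
    [-1,-1,-50,0,1],
    [-2,-1,-85,0,1],
    [-2,-2,-120,0,1],
    [-2,-2,-150,0,1],
  ],
)

```text
clock: 27.2
position: [0.441, -0.1701, 0.2152]
ee_rot: [0.008, 1.0, 0.003, -0.005]
contact_force: [0.4, -0.1, -0.5]
width: 0.0854
```

Emit:
drive_tool(
  steps=[
    [0,20,-5,0,1],
    [0,60,-5,0,1],
    [0,100,-5,0,1],
    [0,130,-5,0,1],
    [0,130,-5,0,1],
  ],
)

```text
clock: 27.7
position: [0.4419, -0.304, 0.222]
ee_rot: [0.009, 1.0, 0.001, -0.005]
contact_force: [0.0, 0.9, -0.9]
width: 0.0855
```

Emit:
drive_tool(
  steps=[
    [0,0,0,0,1],
    [0,0,0,0,1],
    [0,0,0,0,1],
  ],
)

```text
clock: 28.0
position: [0.4418, -0.303, 0.222]
ee_rot: [0.009, 1.0, 0.001, -0.005]
contact_force: [-0.2, -0.0, -0.1]
width: 0.0854
```

```bash
python3 look.py scene 0 0 560 420 1.4 pics/aj_s.png;python3 look.py top 60 120 380 200 2 pics/aj_t.png; python3 pl.py .44 -.17 .064 0
```

```text
28.05 [ 441.9 -303.   222.1] F [-0.1 -0.5 -0.3] M [ 0.003 -0.002  0.004] w 85.2
28.1 [ 441.9 -303.1  222.1] F [-0.1  0.7  0.1] M [0.004 0.042 0.026] w 85.1
t 28.1 pos [ 441.9 -303.1  222.1] yaw 0.0029 q [-0.72  0.22  1.6  -0.02  1.31 -0.71] F [-0.1  0.7  0.1] w 85.1
shift [ 1.000e-01 -1.359e+02  1.557e+02] turn 0.003 |d| 207 tilt [-0.01  -0.018 -1.   ]
```

View pics/aj_s.png

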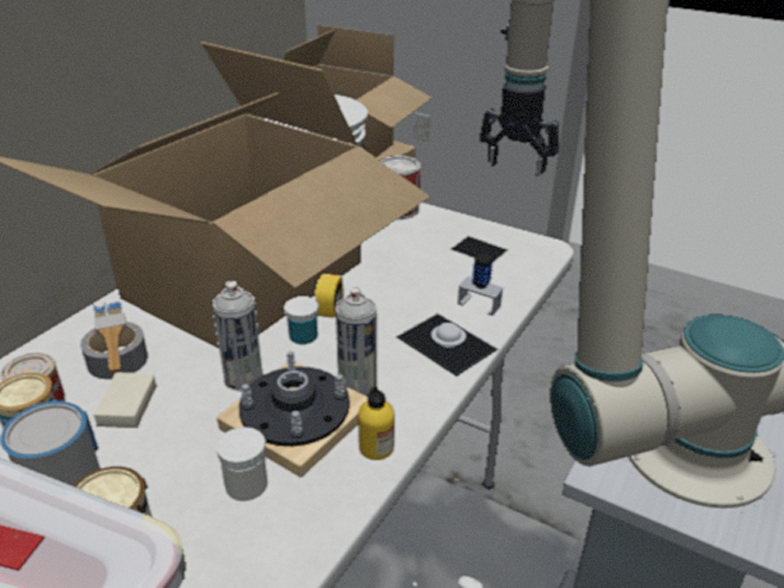

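View pics/aj_t.png

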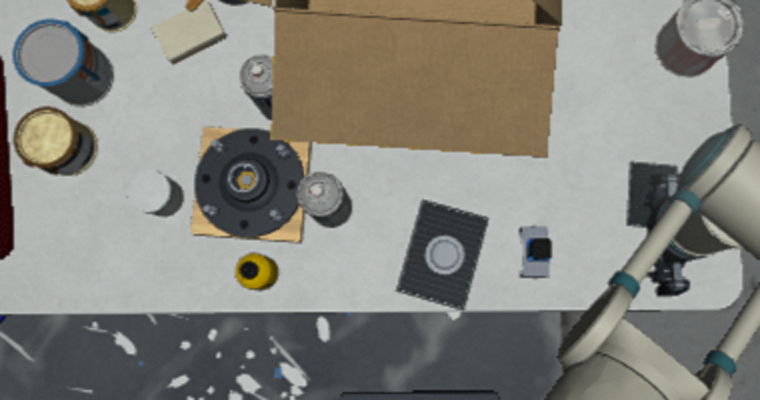

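The cap stands upright at the centre of the large mat (scene 449,333; top 444,255). The puller stands by itself to its right (scene 481,285; top 537,252), and the hub is open. The other things look unmoved.

Run:
```python
import cv2,numpy as np
from rig import manip
a=cv2.imread("pics/a_scene.png").astype(int);b=manip.get_image("scene").astype(int)
cs={"can":(240,205,30,80),"can2":(153,200,30,75),"glue":(255,280,30,45),"jar":(155,310,36,45),"teal":(205,215,24,30),"tape":(228,197,18,26)}
for k,(x,y,w,h) in cs.items(): print(k,round(np.abs(a-b)[y:y+h,x:x+w].mean(),1))
print(manip.sign_off())
```

```text
can 5.4
can2 5.2
glue 5.8
jar 5.9
teal 5.8
tape 5.6
the job is handed in; nothing more can be done
None
```

The job is done and handed in at about 28 s on the clock. The cap stands upright near the middle of the large parts mat. The puller stands on its own feet on the table, about 135 mm (centre to centre) from the cap and off the mat.

- **Standing the puller up:** I gripped the end of the grip and loosened it in the air. The puller swung upright, then slipped out of the fingers and dropped a short way onto its feet. It landed standing by itself, but that was partly luck and not a controlled set-down. I then opened the gripper and took the puller again from above by its grip.
- **Pulling the cap:** I entered from the front lane, with the feet about 72 mm up and under the lip. Side forces stayed around 1 N on the way in. The highest pull I read was 13.7 N, and the cap was free about 6 mm further up. The gripper did not come near the cap.
- **Setting down:** After I drew the puller out, the cap stayed where it was, standing upright.

**Last checks:** The final pictures show the cap upright on the mat, the puller standing clear and the hub open. The wrist force was about zero and the gripper was well away from everything. Both cans, the glue bottle, both jars and the tape measure compare with the first scene picture at image-noise level, so they look unmoved. The only flaw I noted was that the tool had drifted to about 1° off vertical by the end. The puller still stood firmly after release.

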